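# Swap the battery pack in an opened power unit

## Robot

A 7-joint arm with a two-finger parallel gripper is mounted at the origin on a cart in front of the work surface, level with it; the furniture and walls round the work are solid. World frame = base frame: x ahead of the robot, y to its left, z up, the work surface at z = 0. Lengths are in mm, angles in rad, forces in N, time in s.
With the tool pointing down it reaches from about 425 to 975 mm from the base axis. Payload 16.7 kg.
Tool frame: the origin (TCP) lies midway between the tips of the shut fingers; the grasp point (between the pads) lies 19 mm behind it (robot.grasp_offset is the distance from the TCP to the grasp point, in mm); z points along the fingers, x is the direction in which the jaws open and shut, and the axes are right-handed (so a half turn about z gives the same grasp; the last joint's range is limited). The gripper opens to 85 mm and grips with 20 to 120 N. Pads are 22 mm wide; open, the fingers measure 114 mm over their backs; the gripper's body (76 mm by 85 mm) begins 54 mm behind the grasp point. The pads swing forward as they close: fully open they stand 13 mm farther back than shut.
Start: joints at [-1.448, 0.426, 0.074, 1.606, -0.034, 1.111, -0.067], TCP at [181.221, 650.181, 231.302] pointing down, gripper open.
Joint ranges: [-2.85, 2.85], [-0.5, 2.14], [-1.23, 1.37], [0.21, 2.46], [-1.02, 4.16], [0.16, 2.05], [-2.73, 2.73]. Speed limits (rad/s): [1.89, 1.89, 2.39, 2.39, 3.01, 3.01, 3.01].

## Interface

Orientations are given as a unit quaternion [x, y, z, w].
In Python, from bench import robot, read_camera, order gives the robot as it stands. The module is installed in compiled form; this text tells all that it offers.
- The arm moves only by the shell command python3 -m handwheel 'ROWS' [FORCE]. ROWS is JSON, a list that holds one entry, the list of rows, each a list of 7 numbers: the turn, a rotation vector about the tool's x, y, z in rad, then the shift along the tool's x, y, z in mm, then the opening in per cent of the stroke, from 0 (shut) to 100 (fully open). A call has 1 to 20 rows; each row is the pose to reach, as a shift and turn from the pose commanded when the call began, along the tool's axes at that moment; what a row does not reach only later rows make up. A row lasts 1/10 s, in which the tool goes at most 50 mm and 8.59 degrees, less where a joint would pass 70% of its speed; a pose out of reach is approached as far as the arm can. A call with a gripper value outside its range is refused whole. The fingers move at their own pace and stop on an object; FORCE is the grip in N (left out, the last holds). Time passes only in rows, so rows that repeat a pose let the fingers close. It gives the time, the measured TCP pose, the force and the opening at its end, in the units of the state.
- robot.state(): the state, without advancing time (a new reading comes with each control period).
- read_camera(name): name is "scene" or "top" or "wrist"; returns a dict with "pixels" (420x560x3 uint8, blue, green, red), "fov_y" (degrees; the focal length in pixels is half the picture's height over the tangent of half this angle, whatever the lens; pixels are square), "cx", "cy" (the principal point, pixels), "eye" and "rotation" of the camera in the world; the wrist camera has in their place "mount" (4x4, takes a point from camera to tool coordinates, whose origin is the TCP and whose axes are the tool frame's). Camera axes: x right, y up, looking along -z (the intrinsics and any distortion apply to the point x, -y, -z); pixel columns grow to the right and rows downward; lengths in mm; the calibration is good to about 2 mm. The wrist camera is an equidistant fisheye: a pixel r from the principal point sees the ray r / f radians off the axis. A picture is of the moment at which its call begins: read the wrist's pose just before it. There is no depth.
- order.hand_in(): hands the job in, once; it reports no verdict.
The state is a dict: "clock": time; "joint_pos": joint angles; "joint_vel": joint speeds; "joint_torque": joint torques, N m; "tcp_pos": TCP position; "ee_rot": TCP orientation; "ft_force": force on the tool from outside, world axes, zero at the start; "ft_torque": the same for the moment, N m; "grip_width": finger opening in mm.
Only numpy, scipy, OpenCV 4.12 (cv2) and the standard library are available. Lean on these libraries where they do the work, as an engineer would, in place of code of your own. Each camera call takes 0.05 s, during which the arm holds its last target.

## Task

Swap the flat battery pack in the opened power unit for the charged one. Lift off the hold-down bar and the board carrier that lie across the flat pack and set both down on the black foam sheet; then take the flat pack out and seat it in the charger, and after that seat the charged pack, which lies beside the charger, in the empty bay. Finally put the board carrier and the hold-down bar back in their own seats in the unit, fully down, and leave the screwdriver and the brush beside the unit where they are.

Things in the scene. Friction and masses are not known exactly. Their poses are not given: they have to be found in the camera images.
- unit: Opened power unit, fixed grey tray 225 x 190 mm. Origin: underside, middle of battery bay. Pack lies with long side along y, centre (0,0,12.5) mm, top z 22, 4 mm play, flared guides (8 mm capture). Grey pillars, tops z 32, at |x| 27-66, lips to z 46; beside the pack nothing stands at y -23 to 24, |x| under 74. Walls z 22. Power board at x 75-141, to z 34
- hold_bar_grip (a point): Loose hold-down bar, steel, 110 (x) x 20 (y) mm, 34 high, 0.14 kg, starts in its seat. Point: middle of its black grip (40 x 20 x 23), 22 mm above the underside of its 44 x 18 mm foot pad, 12 below the top. Grasp across y; either way round fits. Seat: point at (0, 46, 47) mm in the unit's frame, long side along unit x, 4 mm play, flared lips (7 mm capture)
- board_carrier_grip (a point): Loose board carrier: aluminium strip 110 (x) x 46 (y) mm, two flanges 66 long, 28 mm high, green board between; 0.14 kg; starts in its seat. Point: middle, 18 mm above underside. Grasp both flanges, across the 46 (y); either way round fits. Seat: point at (0, -58, 50) mm in the unit's frame, long side along unit x, 4 mm play, flared lips (7 mm capture)
- flat_pack_centre (a point): Flat (discharged) battery pack: black slab 46 (x) x 130 (y) x 19 mm, 0.21 kg, looks like the charged one; it is the one in the unit's bay, under bar and carrier. Point: its centre. Grasp across the 46 mm (x) at its middle; either way round fits
- charged_pack_centre (a point): Charged battery pack: black slab 46 (x) x 130 (y) x 19 mm, 0.21 kg; it is the one lying bare beside the charger on the beige charging pad (pad top 3.5 mm above the table). Point: its centre. Grasp across the 46 mm (x) at its middle; either way round fits
- charger: Charger dock, fixed, grey, about 66 (x) x 152 (y) mm: deck 42 wide, 18 mm high, between end stops and corner guides flared to 36 mm high. Origin: centre of underside. A pack lies with its long side along y, seated centre at (0, 0, 27.5) mm, 4 mm play (8 mm capture). Nothing stands beside the deck at y -45 to 45
- foam_sheet: Black conductive foam sheet, fixed, 140 (x) x 130 (y) x 3 mm, flat on the bench mat: the side area. Bar and carrier fit on it side by side, long sides along x. Origin: centre of underside
- driver: Screwdriver, black and blue handle, 156 mm long, lying on the mat; bystander, not to be moved. Origin: centre of underside
- dust_brush: Small wooden-handled brush, 141 x 14 x 11 mm, lying on the mat right of the unit; bystander, not to be moved. A row of scrap bins, 120 mm high, begins 25 mm to the right of it. Origin: centre of underside

How it is judged:
By the outcome, as a careful person would: the job done as asked, in the order asked, and still so for the second after the job is handed in, with the robot touching nothing.
It also fails if it takes over 136 s, if anything falls off the work surface, if the arm or the gripper's body presses on something with over 40 N, if the wrist force passes 120 N, or if a joint passes its speed limit or range.

## Working session

There is one attempt and no reset: what is moved stays moved. The work goes in short steps, Python scripts to look and compute and a shell command to move; the robot and the scene stay as the last step left them, time stands still between calls to the robot, and variables do not carry over. Pictures are saved under pics/ and viewed, and the job is handed in when it is done.

```bash
mkdir -p pics; ls
cat > h.py <<'E'
import numpy as np, cv2
from bench import robot, read_camera, order
from scipy.spatial.transform import Rotation as R
def snap(name,fn):
    s=robot.state(); c=read_camera(name); cv2.imwrite('pics/'+fn,c['pixels'])
    c['s']=s
    import pickle; pickle.dump(c,open('pics/'+fn+'.pkl','wb')); return c
E
python3 - <<'E'
from h import *
for n in('scene','top','wrist'):
    c=snap(n,n+'0.png')
    print(n,{k:np.round(v,3).tolist() if not isinstance(v,(dict,str)) else None for k,v in c.items() if k not in('pixels','s')})
print(robot.state(), robot.grasp_offset)
E
```

```text
pics
scene {'fov_y': 46.335, 'cx': 283.623, 'cy': 217.978, 'eye': [-304.368, 761.799, 537.168], 'rotation': [-0.276, 0.458, 0.735, -0.417]}
top {'fov_y': 53.257, 'cx': 280.242, 'cy': 211.235, 'eye': [364.895, 270.005, 984.055], 'rotation': [0.065, -0.045, -0.704, 0.705]}
wrist {'fov_y': 65.706, 'cx': 278.029, 'cy': 206.76, 'mount': [[1.0, -0.001, 0.0, 0.134], [-0.001, -0.961, -0.277, -68.818], [0.0, 0.277, -0.961, -140.998], [0.0, 0.0, 0.0, 1.0]]}
{'clock': 0.15, 'joint_pos': array([-1.4484748 ,  0.42661172,  0.07385266,  1.60646781, -0.0341074 ,
        1.11085923, -0.0670852 ]), 'joint_vel': array([-0.00122519, -0.00248862,  0.00180147, -0.0003359 ,  0.00011842,
       -0.00120906, -0.00083345]), 'joint_torque': array([ 5.91434728e-03, -9.50311661e+01,  3.76452014e+00, -4.63777399e+01,
        1.94311113e-02,  7.43495155e-03,  9.13170766e-07]), 'tcp_pos': array([181.15530307, 649.87920595, 230.75233459]), 'ee_rot': array([ 7.96399087e-01,  6.04771195e-01, -4.12814990e-04,  3.53618322e-04]), 'ft_force': array([0.10464107, 0.78133898, 0.69601137]), 'ft_torque': array([-0.0008673 , -0.01707981,  0.04252304]), 'grip_width': 85.34424836491712} 18.700000000000003
```

View pics/top0.png

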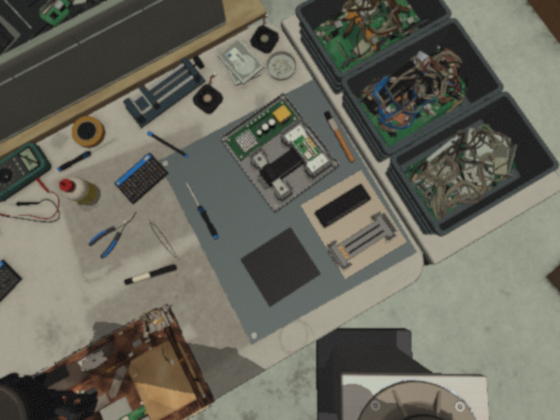

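View pics/scene0.png

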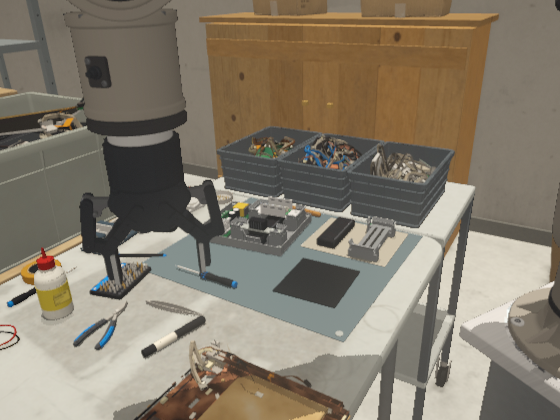

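View pics/wrist0.png

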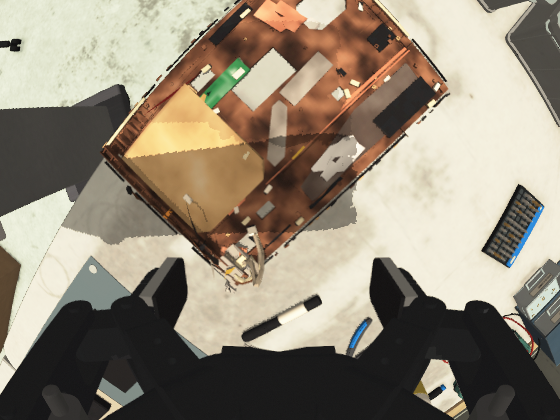

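```bash
cat >> h.py <<'E'
import pickle
def load(fn): return pickle.load(open('pics/'+fn+'.pkl','rb'))
def ray(c,u,v):
    p=c['pixels']; f=p.shape[0]/2/np.tan(np.radians(c['fov_y'])/2)
    if 'eye' in c:
        d=np.array([(u-c['cx'])/f,-(v-c['cy'])/f,-1.]); return np.array(c['eye']),R.from_quat(c['rotation']).apply(d) if np.size(c['rotation'])==4 else np.array(c['rotation'])@d
    x,y=u-c['cx'],v-c['cy']; r=np.hypot(x,y); th=r/f; k=np.sin(th)/max(r,1e-9)
    d=np.array([x*k,-y*k,-np.cos(th)]); M=np.array(c['mount']); T=R.from_quat(c['s']['ee_rot'])
    return c['s']['tcp_pos']+T.apply(M[:3,3]), T.apply(M[:3,:3]@d)
def onz(c,u,v,z):
    o,d=ray(c,u,v); return o+d*(z-o[2])/d[2]
def proj(c,P):
    p=c['pixels']; f=p.shape[0]/2/np.tan(np.radians(c['fov_y'])/2); P=np.array(P,float)
    if 'eye' in c:
        q=R.from_quat(c['rotation']).inv().apply(P-np.array(c['eye'])); return c['cx']-f*q[0]/q[2], c['cy']+f*q[1]/q[2]
    M=np.array(c['mount']); T=R.from_quat(c['s']['ee_rot']).inv()
    q=M[:3,:3].T@(T.apply(P-c['s']['tcp_pos'])-M[:3,3]); th=np.arccos(-q[2]/np.linalg.norm(q)); h=np.hypot(q[0],q[1])
    return c['cx']+f*th*q[0]/h, c['cy']-f*th*q[1]/h
def crop(fn,x0,y0,w,h,k,out,pts=None):
    im=cv2.imread('pics/'+fn)[y0:y0+h,x0:x0+w]; im=cv2.resize(im,None,fx=k,fy=k,interpolation=cv2.INTER_CUBIC)
    s=50 if k<8 else 20
    for u in range(-(-x0//s)*s,x0+w,s): cv2.putText(im,str(u),(int((u-x0)*k),10),0,.35,(0,0,255)); cv2.line(im,(int((u-x0)*k),0),(int((u-x0)*k),4),(0,0,255))
    for u in range(-(-y0//s)*s,y0+h,s): cv2.putText(im,str(u),(0,int((u-y0)*k)+4),0,.35,(0,0,255))
    for (u,v) in (pts or []): cv2.circle(im,(int((u-x0+.5)*k),int((v-y0+.5)*k)),2,(255,0,255),-1)
    cv2.imwrite('pics/'+out,im)
E
python3 - <<'E'
from h import *
crop('top0.png',210,85,200,140,4,'t1.png')
crop('top0.png',180,165,240,170,3.3,'t2.png')
c=load('top0.png')
for p in [(280,150),(0,0),(419,400),(560,420)]: print(onz(c,*p,0))
E
```

```text
[669.05536096 299.45525144   0.        ]
[1082.40564584 1039.46562651    0.        ]
[97.03459022 -9.02114049  0.        ]
[ 5.94320471e+01 -3.10347396e+02  1.13686838e-13]
```

View pics/t1.png

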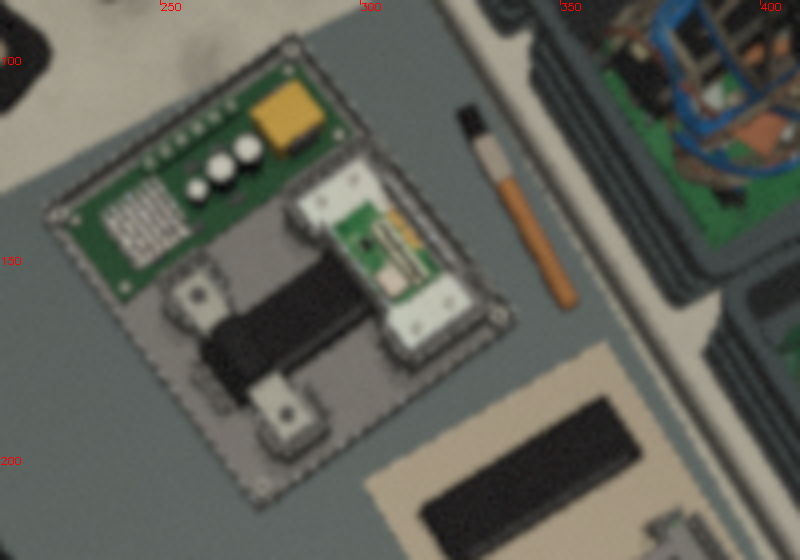

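View pics/t2.png

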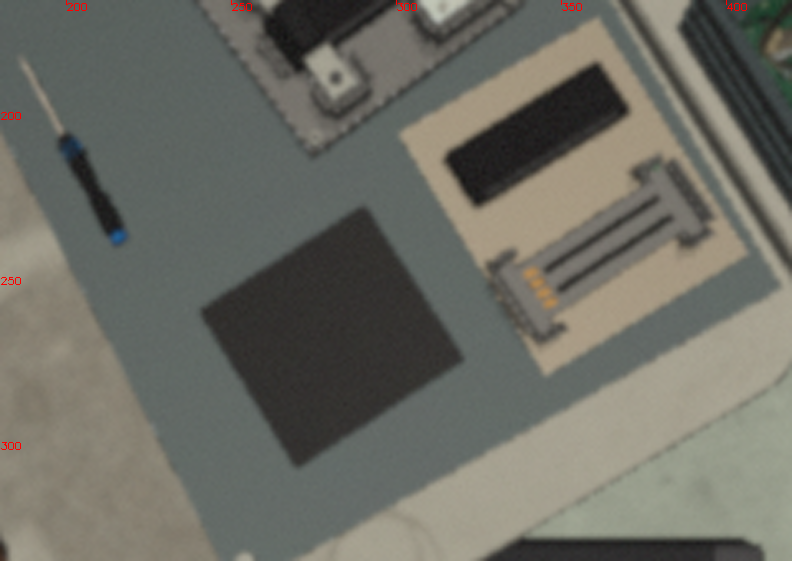

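Run:
```python
from h import *
c=load('top0.png')
def crn(x,y,k,x0,y0): return (x0+x/k-.5,y0+y/k-.5)
print('unit corners')
C=[onz(c,*crn(x,y,4,210,85),22) for x,y in [(291,38),(46,215),(260,508),(515,322)]]
for i in range(4): print(C[i],np.linalg.norm(C[i]-C[i-1]), np.degrees(np.arctan2(*(C[i]-C[i-1])[1::-1])))
print('foam')
C=[onz(c,*crn(x,y,3.3,180,165),3) for x,y in [(364,206),(201,312),(298,467),(463,358)]]
for i in range(4): print(C[i],np.linalg.norm(C[i]-C[i-1]), np.degrees(np.arctan2(*(C[i]-C[i-1])[1::-1])))
print(np.mean(C,0))
print('pack top')
C=[onz(c,*crn(x,y,3.3,180,165),22.5) for x,y in [(598,62),(444,158),(475,200),(630,106)]]
for i in range(4): print(C[i],np.linalg.norm(C[i]-C[i-1]), np.degrees(np.arctan2(*(C[i]-C[i-1])[1::-1])))
print(np.mean(C,0))
```

```text
unit corners
[803.23644494 293.84128773  22.        ] 222.156961835879 36.62231124234721
[692.1950882  440.59577636  22.        ] 184.03005960600282 127.1128650957298
[514.15249428 311.05354312  22.        ] 220.18255026867027 -143.96069198004963
[624.93654605 161.31634008  22.        ] 186.26415678107284 -53.503869770507634
foam
[480.29313968 275.56811686   3.        ] 127.63107760818158 32.91605349229718
[404.75260597 390.93597014   3.        ] 137.8989260422636 123.21596699250196
[297.85504353 321.39188326   3.        ] 127.52830617469803 -146.9532778683779
[373.15097998 206.212154     3.        ] 137.60758728431884 -56.8263276540075
[389.01294229 298.52703107   3.        ]
pack top
[580.60266182 109.86961659  22.5       ] 38.380596111129385 34.230601345082526
[511.94026849 219.27758733  22.5       ] 129.1689913207561 122.1116119782561
[482.23775771 197.92069454  22.5       ] 36.58354844171017 -144.28286351504144
[548.87034294  88.27957036  22.5       ] 128.30073080488467 -58.711547795291004
[530.91275774 153.83686721  22.5       ]
```

```bash
cat >> h.py <<'E'
def goal(x,y,z,yaw):
    s=robot.state(); Rc=R.from_quat(s['ee_rot'])
    a=np.radians(yaw); Rt=R.from_matrix(np.array([[np.cos(a),np.sin(a),0],[np.sin(a),-np.cos(a),0],[0,0,-1]]))
    rv=(Rc.inv()*Rt).as_rotvec(); d=Rc.inv().apply(np.array([x,y,z])-s['tcp_pos'])
    print('turn',np.round(rv,3),'shift',np.round(d,1),'rows',max(np.degrees(np.linalg.norm(rv))/8.59,np.linalg.norm(d)/50).round(1))
def st():
    s=robot.state(); m=R.from_quat(s['ee_rot']).as_matrix()
    print('t %.2f'%s['clock'],s['tcp_pos'].round(1),'yaw %.2f'%np.degrees(np.arctan2(m[1,0],m[0,0])),'tilt',m[2].round(3),'F',s['ft_force'].round(1),'w %.1f'%s['grip_width'],'q7 %.2f'%s['joint_pos'][6])
E
python3 - <<'E'
from h import *
st(); goal(616,271,200,-53.5)
E
```

```text
t 0.15 [181.2 649.9 230.8] yaw 74.42 tilt [-0.001  0.    -1.   ] F [0.1 0.8 0.7] w 85.3 q7 -0.07
turn [1.000e-03 1.000e-03 2.233e+00] shift [-248.2  520.6   31.1] rows 14.9
```

```bash
python3 -m handwheel '[[[0,0,0.3,-30,60,0,100],[0,0,0.8,-80,170,0,100],[0,0,2.233,-248,521,31,100],[0,0,2.233,-248,521,31,100],[0,0,2.233,-248,521,31,100],[0,0,2.233,-248,521,31,100],[0,0,2.233,-248,521,31,100],[0,0,2.233,-248,521,31,100],[0,0,2.233,-248,521,31,100],[0,0,2.233,-248,521,31,100],[0,0,2.233,-248,521,31,100],[0,0,2.233,-248,521,31,100],[0,0,2.233,-248,521,31,100],[0,0,2.233,-248,521,31,100],[0,0,2.233,-248,521,31,100],[0,0,2.233,-248,521,31,100],[0,0,2.233,-248,521,31,100],[0,0,2.233,-248,521,31,100],[0,0,2.233,-248,521,31,100]]]'
python3 - <<'E'
from h import *
st(); snap('wrist','w1.png')
E
```

```text
clock: 2.05
tcp_pos: [616.5, 271.4, 200.4]
ee_rot: [0.893, -0.449, -0.0, -0.0]
ft_force: [0.3, 0.8, -0.9]
grip_width: 85.4
t 2.05 [616.5 271.4 200.4] yaw -53.40 tilt [-0. -0. -1.] F [ 0.3  0.8 -0.9] w 85.4 q7 -1.12
```

View pics/w1.png

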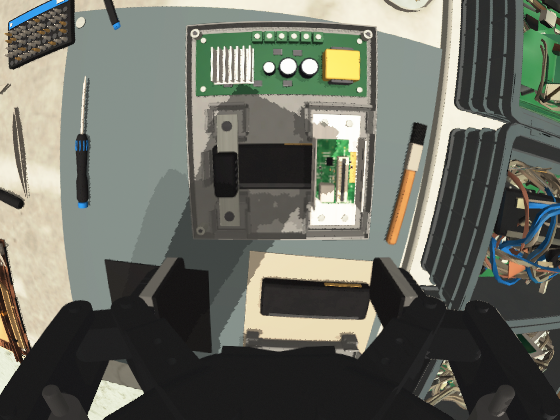

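Run:
```python
from h import *
crop('w1.png',180,15,200,230,2.6*1.0,'w1a.png')
crop('w1.png',195,90,190,140,4.2,'w1b.png')
```

```text
(no output)
```

View pics/w1a.png

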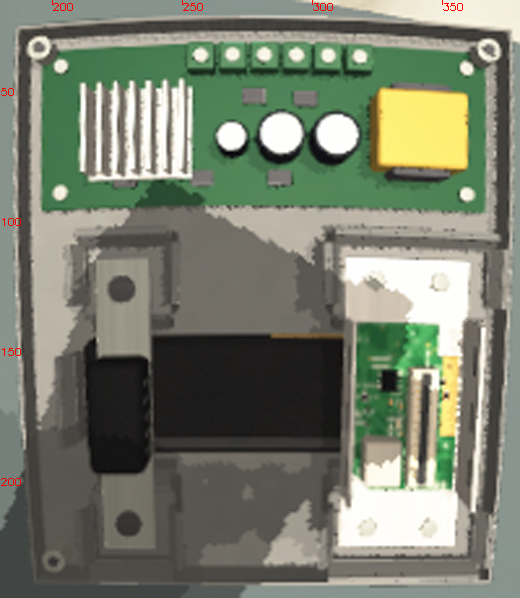

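View pics/w1b.png

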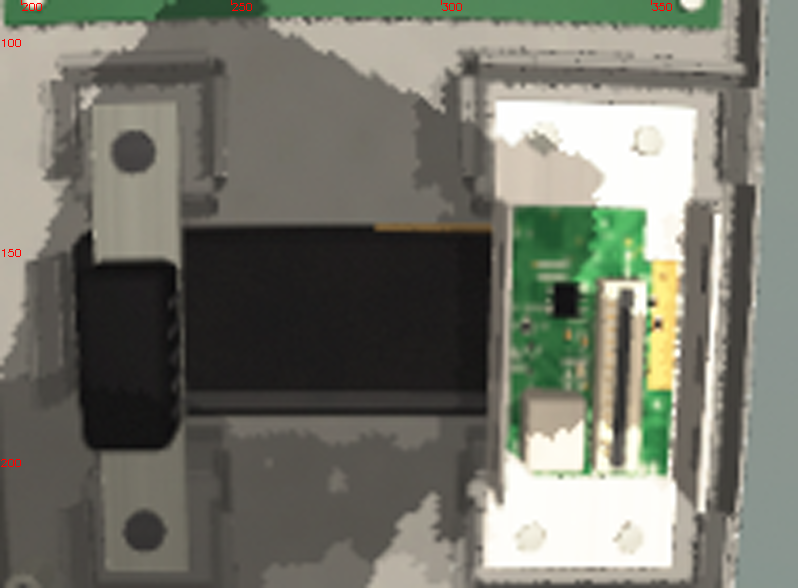

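Run:
```python
from h import *
c=load('w1.png')
P=lambda x,y,z: onz(c,195+x/4.2-.5,90+y/4.2-.5,z)[:2]
a,b=P(133,151,35),P(144,530,35); print('bar',a,b,(a+b)/2,np.linalg.norm(a-b),np.degrees(np.arctan2(*(a-b)[::-1])))
for z in(34,):
  a1,a2,b1,b2=P(495,100,z),P(695,100,z),P(485,568,z),P(678,568,z)
  print('car',(a1+a2+b1+b2)/4,np.linalg.norm(a1-a2),np.linalg.norm(a1-b1),np.linalg.norm(a2-b2),np.degrees(np.arctan2(*(a1-b1)[::-1])),np.degrees(np.arctan2(*(a2-b2)[::-1])))
# board holes z~24?, corner tray screws at z22
Q=lambda x,y,z: onz(c,180+x/2.6-.5,15+y/2.6-.5,z)[:2]
s=[Q(38,48,22),Q(489,49,22),Q(53,562,22)]
print('screws',s,np.linalg.norm(s[0]-s[1]),np.linalg.norm(s[0]-s[2]),np.degrees(np.arctan2(*(s[0]-s[2])[::-1])),np.degrees(np.arctan2(*(s[0]-s[1])[::-1])))
for z in (22,):
  l=P(185,228,z),P(485,228,z),P(185,413,z),P(485,413,z)
  print('pack edges', [(x.round(1)) for x in l])
```

```text
bar [638.16586217 346.86672378] [566.78525594 294.03815814] [602.47555906 320.45244096] 88.8034250105324 36.505028544415474
car [665.56620697 237.36384386] 45.90342761934245 109.74717914434495 111.63792061501918 36.651493158221804 37.44583538626262
screws [array([694.34594712, 431.35746226]), array([797.11432601, 293.66598466]), array([529.44925709, 309.01613258])] 171.81467545157992 205.3249116214162 36.572722649619486 126.73644662735055
pack edges [array([629. , 327.7]), array([670.9, 271.3]), array([592.6, 301.9]), array([635.7, 244. ])]
```

Run:
```python
from h import *
goal(602.5,320.5,33,-53.4)
```

```text
turn [-0.     0.    -0.001] shift [-47.8 -18.  167.4] rows 3.5
```

```bash
python3 -m handwheel '[[[0,0,0,-24,-9,30,55],[0,0,0,-48,-18,70,55],[0,0,0,-48,-18,110,55],[0,0,0,-48,-18,140,55],[0,0,0,-48,-18,155,55],[0,0,0,-48,-18,163,55],[0,0,0,-48,-18,168,55],[0,0,0,-48,-18,168,55]]]' 60
python3 - <<'E'
from h import *
st(); snap('wrist','w2.png')
E
```

```text
clock: 2.9
tcp_pos: [603.0, 320.7, 33.0]
ee_rot: [0.893, -0.45, 0.0, -0.0]
ft_force: [-0.4, 0.4, 0.4]
grip_width: 47.1
t 2.90 [603.  320.7  33. ] yaw -53.52 tilt [-0.    -0.001 -1.   ] F [-0.4  0.4  0.4] w 47.1 q7 -1.10
```

View pics/w2.png

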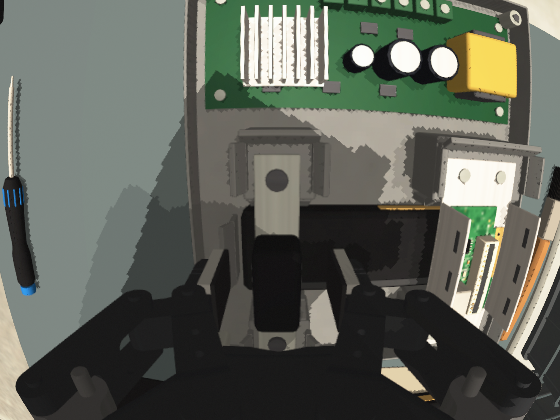

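The grip block (cols 253-300) stands midway between the pads. Closing and lifting.

```bash
python3 -m handwheel '[[[0,0,0,0,0,0,0],[0,0,0,0,0,0,0],[0,0,0,0,0,0,0],[0,0,0,0,0,0,0],[0,0,0,0,0,0,0],[0,0,0,0,0,-5,0],[0,0,0,0,0,-12,0],[0,0,0,0,0,-30,0],[0,0,0,0,0,-60,0],[0,0,0,0,0,-80,0],[0,0,0,0,0,-80,0]]]' 60
python3 - <<'E'
from h import *
st(); snap('wrist','w3.png');goal(367.2,332,60,-57)
E
```

```text
clock: 4.05
tcp_pos: [604.1, 321.3, 116.7]
ee_rot: [0.893, -0.45, 0.001, -0.002]
ft_force: [0.4, -0.4, -1.5]
grip_width: 18.9
t 4.05 [604.1 321.3 116.7] yaw -53.53 tilt [ 0.    -0.005 -1.   ] F [ 0.4 -0.4 -1.5] w 18.9 q7 -1.15
turn [-0.003  0.     0.061] shift [-149.1  183.5   54.2] rows 4.9
```

View pics/w3.png

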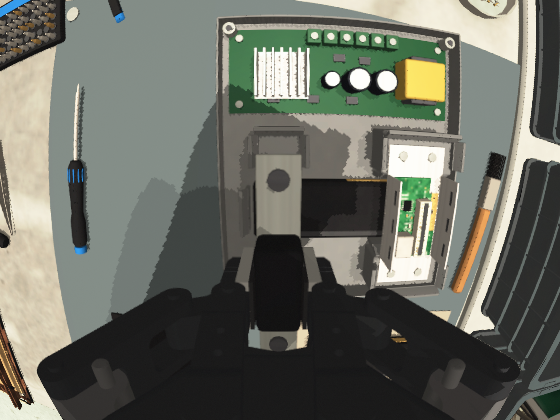

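```bash
python3 -m handwheel '[[[0,0,0.01,-15,18,0,0],[0,0,0.03,-45,55,5,0],[0,0,0.061,-80,99,10,0],[0,0,0.061,-115,142,20,0],[0,0,0.061,-140,172,35,0],[0,0,0.061,-149,183.5,50,0],[0,0,0.061,-149,183.5,54,0],[0,0,0.061,-149,183.5,54,0]]]'
python3 - <<'E'
from h import *
st(); snap('wrist','w4.png')
E
```

```text
clock: 4.9
tcp_pos: [366.1, 331.3, 58.0]
ee_rot: [0.879, -0.477, 0.0, 0.0]
ft_force: [0.9, -0.5, -1.2]
grip_width: 19.2
t 4.90 [366.1 331.3  58. ] yaw -56.97 tilt [ 0.     0.001 -1.   ] F [ 0.9 -0.5 -1.2] w 19.2 q7 -1.42
```

View pics/w4.png

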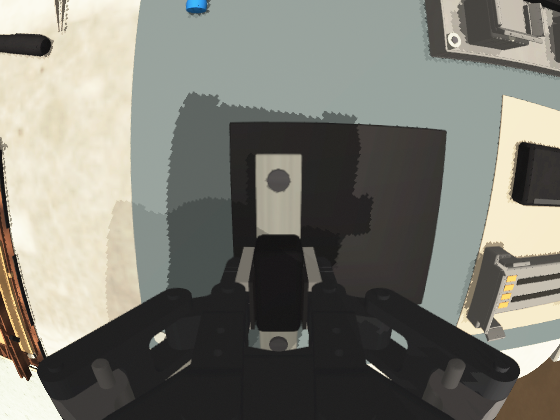

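Run:
```python
from h import *
c=load('w4.png')
a=onz(c,230,122,3);b=onz(c,447,129,3);d=onz(c,428,298,3);print(a,b,d,np.linalg.norm(a-b)); print(np.degrees(np.arctan2(*(a-b)[1::-1])))
e=np.array([.545,-.839]); f=np.array([-.839,-.545]); print('ctr',a[:2]+70*e+65*f)
goal(367.2,332,11.5,-57)
```

```text
[407.58095476 391.37724884   3.        ] [483.86362572 274.53708538   3.        ] [380.78645029 202.52637843   3.        ] 139.53734155405687
123.13973860335739
ctr [391.19595476 297.22224884]
turn [-0.    -0.    -0.001] shift [-0.5 -0.5 47. ] rows 0.9
```

```bash
python3 -m handwheel '[[[0,0,0,0,0,20,0],[0,0,0,0,0,35,0],[0,0,0,0,0,42,0],[0,0,0,0,0,45,0],[0,0,0,0,0,46,0],[0,0,0,0,0,46.5,0],[0,0,0,0,0,46.5,0]]]'
python3 - <<'E'
from h import *
st()
E
```

```text
clock: 5.65
tcp_pos: [366.5, 331.6, 12.2]
ee_rot: [0.879, -0.477, 0.0, -0.0]
ft_force: [-0.1, 0.5, -2.0]
grip_width: 18.9
t 5.65 [366.5 331.6  12.2] yaw -57.01 tilt [-0.    -0.001 -1.   ] F [-0.1  0.5 -2. ] w 18.9 q7 -1.35
```

```bash
python3 -m handwheel '[[[0,0,0,0,0,1,0],[0,0,0,0,0,1.5,0],[0,0,0,0,0,1.5,0]]]'; python3 -m handwheel '[[[0,0,0,0,0,0,45],[0,0,0,0,0,0,45],[0,0,0,0,0,0,45],[0,0,0,0,0,-10,45],[0,0,0,0,0,-30,45],[0,0,0,0,0,-60,45],[0,0,0,0,0,-100,75],[0,0,0,0,0,-110,75],[0,0,0,0,0,-110,75]]]'
python3 - <<'E'
from h import *
st(); snap('wrist','w5.png');goal(665.3,237.6,100,-53.4)
E
```

```text
clock: 5.95
tcp_pos: [366.4, 331.7, 11.3]
ee_rot: [0.879, -0.477, -0.0, -0.001]
ft_force: [-5.6, -3.9, 24.3]
grip_width: 18.9
clock: 6.85
tcp_pos: [366.7, 332.3, 122.2]
ee_rot: [0.879, -0.477, -0.0, -0.002]
ft_force: [-0.4, -0.4, -0.6]
grip_width: 64.4
t 6.85 [366.7 332.3 122.2] yaw -56.99 tilt [-0.002 -0.003 -1.   ] F [-0.4 -0.4 -0.6] w 64.4 q7 -1.52
turn [-0.001  0.001 -0.062] shift [ 242.1 -199.4   20.9] rows 6.3
```

View pics/w5.png

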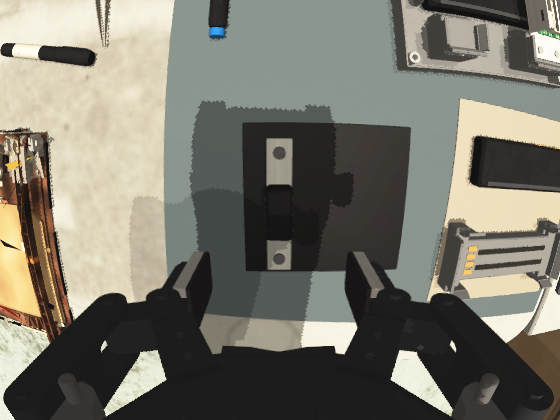

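Run:
```python
from h import *
c=load('w5.png')
a=onz(c,279.5,153,13);b=onz(c,279,259,13);m=(a+b)/2;print(m,np.linalg.norm(a-b))
e=np.array([.545,-.839]); f=np.array([.839,.545]); ctr=np.array([390,298]); print((m[:2]-ctr)@e,(m[:2]-ctr)@f, onz(c,244,123,3),onz(c,246,270,3),onz(c,410,127,3),onz(c,396,270,3))
P=[onz(c,*p,3)[:2] for p in [(244,123),(246,270),(396,270),(410,127)]]; print(np.mean(P,0))
```

```text
[366.05413607 329.57410146  13.        ] 89.06896822136616
-39.54116696439354 -2.882694543901934 [407.54681593 390.07392637   3.        ] [299.27691871 321.50865393   3.        ] [482.84736495 274.98390156   3.        ] [373.09530331 203.36899309   3.        ]
[390.69160073 297.48386874]
```

```bash
python3 -m handwheel '[[[0,0,-0.01,25,-20,3,75],[0,0,-0.03,65,-53,10,75],[0,0,-0.05,103,-85,15,75],[0,0,-0.062,141,-116,20,75],[0,0,-0.062,179,-147,20,75],[0,0,-0.062,215,-177,20,75],[0,0,-0.062,236,-194,20,75],[0,0,-0.062,242,-199.4,21,75],[0,0,-0.062,242,-199.4,21,75],[0,0,-0.062,242,-199.4,21,75]]]'
python3 - <<'E'
from h import *
st(); snap('wrist','w6.png');goal(665.3,237.6,36,-53.4)
E
```

```text
clock: 7.9
tcp_pos: [663.8, 237.4, 98.2]
ee_rot: [0.893, -0.45, -0.001, 0.001]
ft_force: [0.2, 0.0, -0.0]
grip_width: 64.2
t 7.90 [663.8 237.4  98.2] yaw -53.43 tilt [-0.001  0.002 -1.   ] F [ 0.2  0.  -0. ] w 64.2 q7 -0.98
turn [0.001 0.001 0.   ] shift [ 1.2 -1.1 62.6] rows 1.3
```

View pics/w6.png

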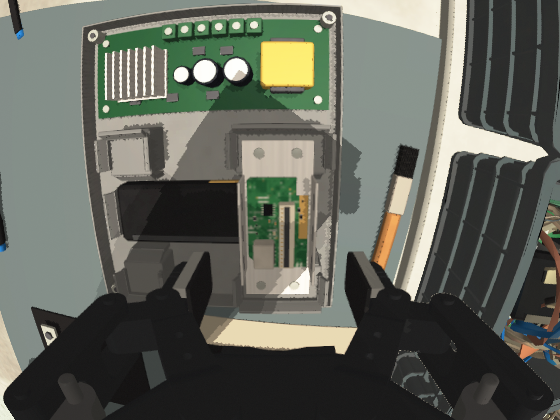

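```bash
python3 -m handwheel '[[[0,0,0,1,-1,25,75],[0,0,0,1,-1,48,75],[0,0,0,1,-1,58,75],[0,0,0,1,-1,62,75],[0,0,0,1,-1,62.5,75],[0,0,0,1,-1,62.5,75]]]'
python3 - <<'E'
from h import *
st(); snap('wrist','w7.png')
E
```

```text
clock: 8.55
tcp_pos: [667.1, 237.1, 37.8]
ee_rot: [0.893, -0.45, 0.0, -0.0]
ft_force: [0.1, 0.4, 0.4]
grip_width: 63.7
t 8.55 [667.1 237.1  37.8] yaw -53.45 tilt [ 0.    -0.001 -1.   ] F [0.1 0.4 0.4] w 63.7 q7 -0.95
```

View pics/w7.png

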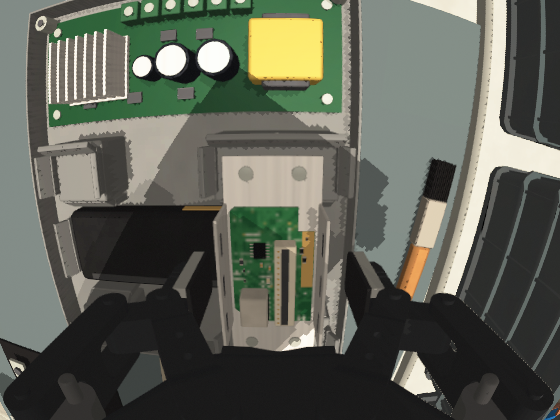

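```bash
python3 -m handwheel '[[[0,0,0,0,0,0,0],[0,0,0,0,0,0,0],[0,0,0,0,0,0,0],[0,0,0,0,0,0,0],[0,0,0,0,0,0,0]]]' 50
python3 - <<'E'
from h import *
st()
E
```

```text
clock: 9.1
tcp_pos: [667.2, 236.9, 37.8]
ee_rot: [0.893, -0.45, 0.0, -0.001]
ft_force: [-1.7, -0.4, 7.3]
grip_width: 45.0
t 9.10 [667.2 236.9  37.8] yaw -53.46 tilt [ 0.    -0.001 -1.   ] F [-1.7 -0.4  7.3] w 45.0 q7 -0.95
```

```bash
python3 -m handwheel '[[[0,0,0,0,0,-4,0],[0,0,0,0,0,-10,0],[0,0,0,0,0,-25,0],[0,0,0,0,0,-50,0],[0,0,0,0,0,-75,0],[0,0,0,0,0,-80,0],[0,0,0,0,0,-80,0]]]'
python3 - <<'E'
from h import *
st();snap('wrist','w8.png'); goal(408.7,269.8,60,-57)
E
```

```text
clock: 9.8
tcp_pos: [667.2, 237.0, 118.4]
ee_rot: [0.893, -0.45, 0.001, -0.001]
ft_force: [-0.2, 0.2, -1.7]
grip_width: 45.2
t 9.80 [667.2 237.  118.4] yaw -53.46 tilt [ 0.    -0.002 -1.   ] F [-0.2  0.2 -1.7] w 45.2 q7 -0.99
turn [-0.001  0.     0.062] shift [-180.   187.7   57.1] rows 5.3
```

View pics/w8.png

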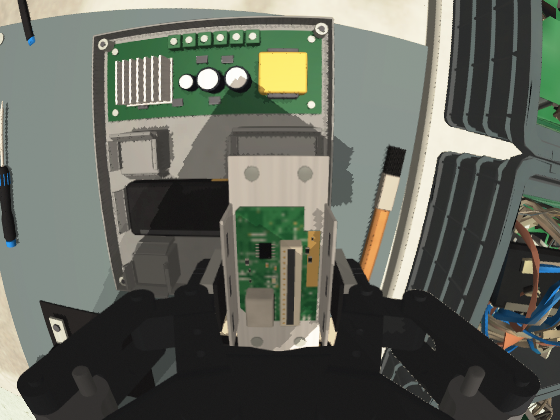

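```bash
python3 -m handwheel '[[[0,0,0.01,-15,16,0,0],[0,0,0.03,-45,47,5,0],[0,0,0.062,-80,83,10,0],[0,0,0.062,-115,120,20,0],[0,0,0.062,-150,156,30,0],[0,0,0.062,-172,179,40,0],[0,0,0.062,-180,188,50,0],[0,0,0.062,-180,188,57,0],[0,0,0.062,-180,188,57,0]]]'
python3 - <<'E'
from h import *
st();snap('wrist','w9.png'); goal(408.7,269.8,9,-57)
E
```

```text
clock: 10.75
tcp_pos: [408.8, 269.1, 59.0]
ee_rot: [0.879, -0.477, 0.0, 0.001]
ft_force: [0.1, -0.3, -1.5]
grip_width: 45.3
t 10.75 [408.8 269.1  59. ] yaw -57.00 tilt [ 0.001  0.001 -1.   ] F [ 0.1 -0.3 -1.5] w 45.3 q7 -1.25
turn [ 0.    -0.001 -0.001] shift [-1.1  0.3 50.5] rows 1.0
```

View pics/w9.png

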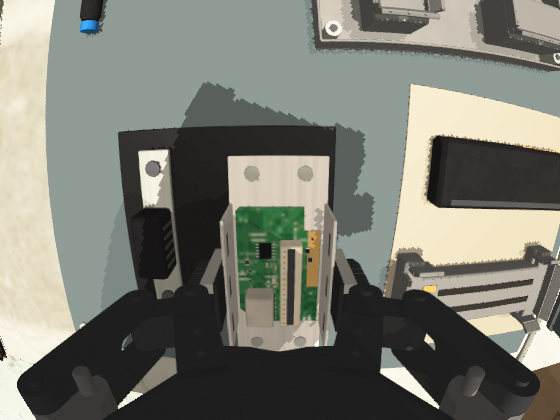

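```bash
python3 -m handwheel '[[[0,0,0,0,0,20,0],[0,0,0,0,0,38,0],[0,0,0,0,0,46,0],[0,0,0,0,0,49,0],[0,0,0,0,0,50,0],[0,0,0,0,0,50,0]]]'
python3 - <<'E'
from h import *
st()
E
```

```text
clock: 11.4
tcp_pos: [409.0, 269.5, 10.2]
ee_rot: [0.879, -0.477, 0.0, -0.0]
ft_force: [-0.1, 0.4, -1.5]
grip_width: 45.1
t 11.40 [409.  269.5  10.2] yaw -57.04 tilt [ 0.    -0.001 -1.   ] F [-0.1  0.4 -1.5] w 45.1 q7 -1.18
```

```bash
python3 -m handwheel '[[[0,0,0,0,0,1,0],[0,0,0,0,0,1.3,0],[0,0,0,0,0,1.3,0]]]'; python3 -m handwheel '[[[0,0,0,0,0,0,75],[0,0,0,0,0,0,75],[0,0,0,0,0,0,75],[0,0,0,0,0,-10,75],[0,0,0,0,0,-30,75],[0,0,0,0,0,-60,75],[0,0,0,0,0,-100,75],[0,0,0,0,0,-120,75],[0,0,0,0,0,-120,75]]]'
python3 - <<'E'
from h import *
st(); snap('wrist','w10.png');goal(530,130,200,-57)
E
```

```text
clock: 11.7
tcp_pos: [408.5, 269.6, 8.7]
ee_rot: [0.879, -0.477, -0.0, -0.0]
ft_force: [-0.3, 0.9, -1.1]
grip_width: 45.1
clock: 12.6
tcp_pos: [409.5, 270.4, 131.4]
ee_rot: [0.879, -0.477, 0.0, -0.002]
ft_force: [-0.7, 0.1, -1.3]
grip_width: 64.2
t 12.60 [409.5 270.4 131.4] yaw -57.01 tilt [-0.002 -0.004 -1.   ] F [-0.7  0.1 -1.3] w 64.2 q7 -1.37
turn [-0.002  0.002  0.   ] shift [183.5 -25.4 -70.3] rows 4.0
```

View pics/w10.png

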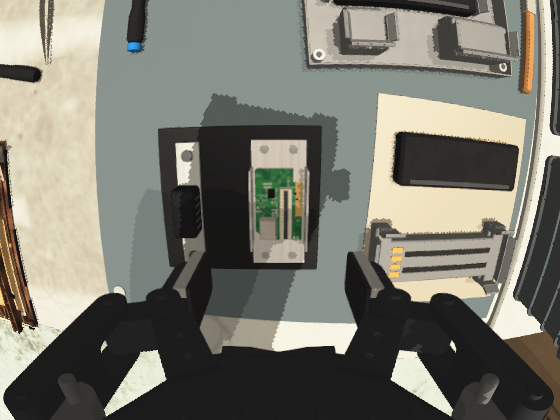

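```bash
python3 - <<'E'
from h import *
goal(527,96,200,33)
E
python3 -m handwheel '[[[0,0,-0.1,20,0,-15,100],[0,0,-0.25,60,-8,-40,100],[0,0,-0.4,100,-12,-69,100],[0,0,-0.55,140,-16,-69,100],[0,0,-0.7,180,-20,-69,100],[0,0,-0.85,200,-20,-69,100],[0,0,-1.0,210,-4,-69,100],[0,0,-1.15,210,-4,-69,100],[0,0,-1.3,210,-4,-69,100],[0,0,-1.45,210,-4,-69,100],[0,0,-1.571,210,-4,-69,100],[0,0,-1.571,210,-4,-69,100],[0,0,-1.571,210,-4,-69,100]]]'
python3 - <<'E'
from h import *
st(); snap('wrist','w11.png')
E
```

```text
turn [-3.000e-03 -1.000e-03 -1.571e+00] shift [210.3  -4.4 -70.3] rows 10.5
clock: 13.95
tcp_pos: [525.9, 95.2, 197.0]
ee_rot: [0.959, 0.282, -0.001, 0.0]
ft_force: [0.4, -0.5, -0.4]
grip_width: 85.1
t 13.95 [525.9  95.2 197. ] yaw 32.74 tilt [-0.001 -0.    -1.   ] F [ 0.4 -0.5 -0.4] w 85.1 q7 0.44
```

View pics/w11.png

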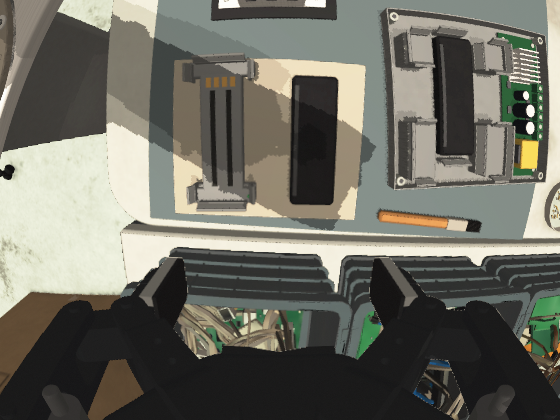

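Run:
```python
from h import *
crop('w11.png',165,45,200,175,3.4*1.0,'w11a.png')
crop('w11.png',375,0,180,190,3.1,'w11b.png')
```

```text
(no output)
```

View pics/w11a.png

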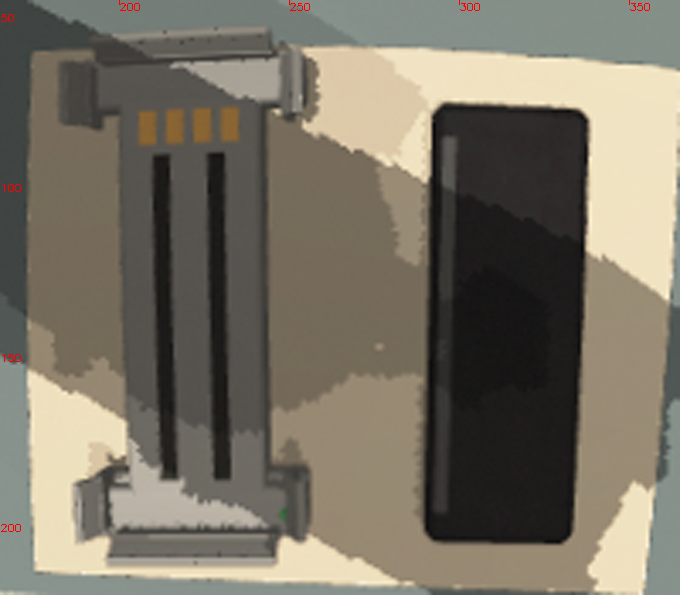

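View pics/w11b.png

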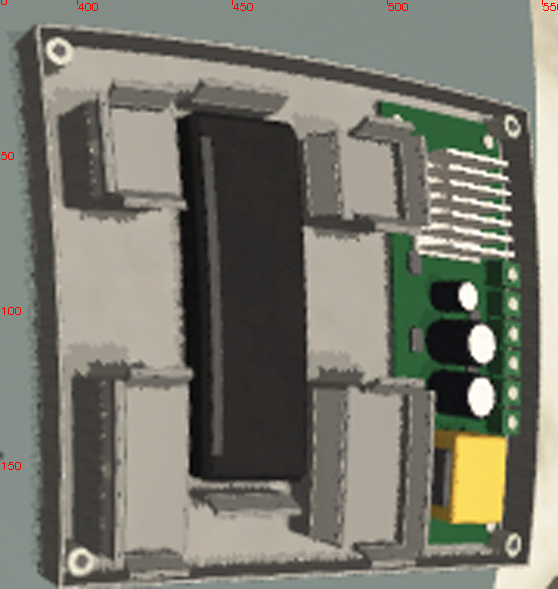

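Run:
```python
from h import *
c=load('w11.png')
P=lambda x,y,z: onz(c,165+x/3.4-.5,45+y/3.4-.5,z)[:2]
ang=lambda d: np.degrees(np.arctan2(d[1],d[0]))
for (a,b) in [((160,155),(170,480)),((216,153),(223,480)),((120,130),(130,460)),((267,130),(269,460))]:
    a,b=P(*a,18),P(*b,18); print('line',a.round(1),b.round(1),ang(a-b).round(2))
t,b=P(183,60,18),P(197,529,18); print('ends',t,b,np.linalg.norm(t-b),'ctr',(t+b)/2)
w=P(120,130,18)-P(267,130,18);print('deck w',np.linalg.norm(w),ang(w))
print('charged')
C=[P(433,104,22.5),P(588,110,22.5),P(573,543,22.5),P(426,540,22.5)]
for i in range(4): d=C[i]-C[i-1];print(C[i],np.linalg.norm(d),ang(d))
print(np.mean(C,0))
Q=lambda x,y,z: onz(c,375+x/3.1-.5,y/3.1-.5,z)[:2]
print('flat')
C=[Q(183,114,22),Q(300,124,22),Q(306,478,22),Q(191,472,22)]
for i in range(4): d=C[i]-C[i-1];print(C[i],np.linalg.norm(d),ang(d))
print(np.mean(C,0))
s=[Q(60,50,22),Q(512,126,22),Q(513,544,22),Q(82,560,22)]
for i in range(4): d=s[i]-s[i-1];print(s[i],np.linalg.norm(d),ang(d))
```

```text
line [419.9 141. ] [472.5  60.1] 123.01
line [433.8 149.8] [486.1  68.7] 122.85
line [405.5 141.4] [459.   58.8] 122.89
line [442.8 163.1] [494.6  81.4] 122.4
ends [410.50633305 168.2202537 ] [487.14007757  51.41703975] 139.69868141385845 ctr [448.82320531 109.81864672]
deck w 43.09814423207458 -149.7144514923675
charged
[478.71526129 194.23207478] 126.81888908812272 122.22520864343798
[515.89575578 217.70621299] 43.97072133826552 32.26652286468633
[583.8662604  110.09338733] 127.28122307071432 -57.72263939380969
[546.34124713  86.94854078] 44.08866682247064 -148.3343578600665
[531.20463115 152.24505397]
flat
[574.11816177 318.8038625 ] 123.3038029782511 125.51085512031807
[612.11129532 349.25851524] 48.69254635569624 38.715072519217706
[686.56019587 245.58589074] 127.63483797323899 -54.31729319552776
[645.74006175 218.43389053] 49.02565109042579 -146.36966029230334
[629.63242868 283.02053975]
[527.90467968 308.31018921] 171.34914120326775 126.61500325064051
[692.73182889 429.91325262] 204.82991516882433 36.418464032099244
[794.24751619 292.25145212] 171.04445645770193 -53.593891827969884
[630.10331794 170.77486092] 204.20548481554036 -143.49632951866684
```

Run:
```python
from h import *
goal(630,283.3,100,36.5)
c=load('top0.png'); a=np.radians(32.9)
pts=[]
for cx,cy,ang,boxes in [(449.5,110.3,32.9,[(21,76,18),(33,76,0),(21,67,18)]),(630.4,283.5,36.6,[(23,65,22)])]:
  a=np.radians(ang)
  for hx,hy,z in boxes:
    for sx,sy in [(1,1),(1,-1),(-1,1),(-1,-1),(0,1),(0,-1)]:
      x,y=sx*hx,sy*hy; pts.append(proj(c,[cx+x*np.cos(a)-y*np.sin(a),cy+x*np.sin(a)+y*np.cos(a),z]))
crop('top0.png',310,190,100,90,8,'t3.png',pts)
```

```text
turn [-0.     0.001 -0.066] shift [ 189.3 -101.9   97. ] rows 4.7
```

View pics/t3.png

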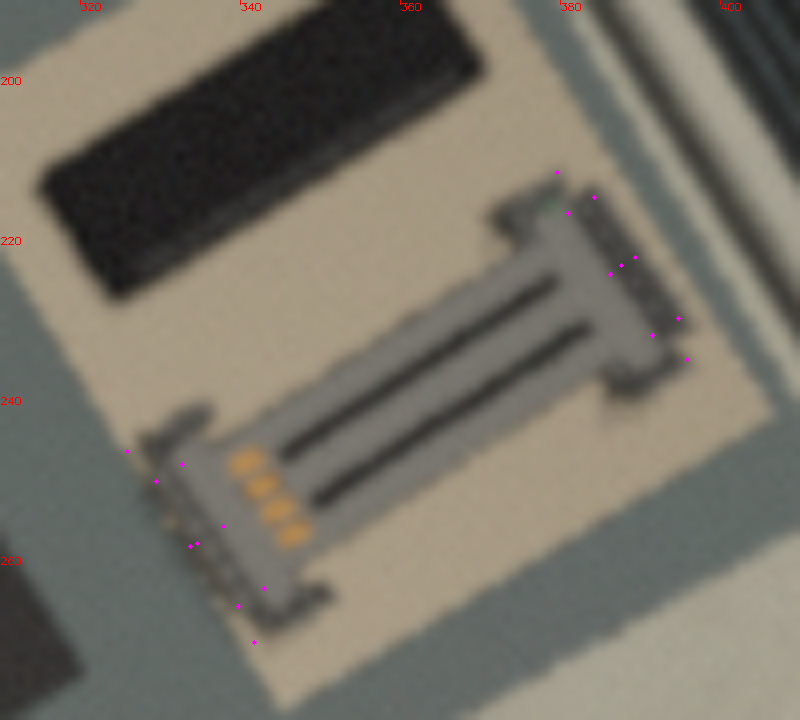

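```bash
python3 -m handwheel '[[[0,0,-0.03,30,-16,10,100],[0,0,-0.066,70,-38,20,100],[0,0,-0.066,110,-60,40,100],[0,0,-0.066,150,-81,60,100],[0,0,-0.066,180,-97,80,100],[0,0,-0.066,189,-102,92,100],[0,0,-0.066,189.3,-102,97,100],[0,0,-0.066,189.3,-102,97,100]]]'
python3 - <<'E'
from h import *
st(); snap('wrist','w12.png');goal(630,283.3,4,36.5)
E
```

```text
clock: 14.8
tcp_pos: [628.8, 282.6, 99.8]
ee_rot: [0.949, 0.314, -0.001, 0.001]
ft_force: [-0.2, 0.2, 0.6]
grip_width: 85.2
t 14.80 [628.8 282.6  99.8] yaw 36.65 tilt [-0.002  0.001 -1.   ] F [-0.2  0.2  0.6] w 85.2 q7 0.38
turn [0.001 0.001 0.002] shift [ 1.2 -0.4 96.8] rows 1.9
```

View pics/w12.png

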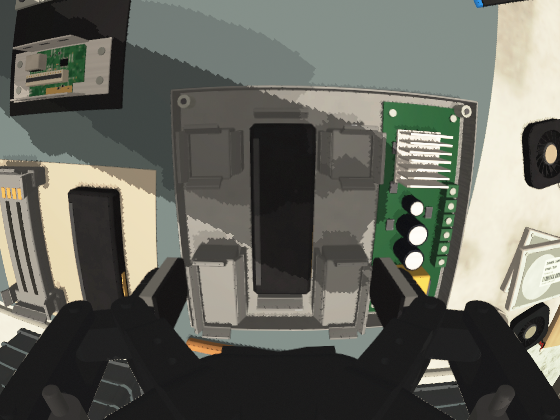

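Run:
```python
from h import *
c=load('w12.png')
C=[onz(c,u,v,22)[:2] for u,v in [(249.5,123),(316,123),(309.5,294),(251,294)]]
ang=lambda d: np.degrees(np.arctan2(d[1],d[0]))
for i in range(4): d=C[i]-C[i-1];print(C[i],np.linalg.norm(d),ang(d))
print(np.mean(C,0))
```

```text
[575.82085141 323.23318584] 129.16230820117033 125.80709892214688
[611.34792253 349.8872607 ] 44.41410235984459 36.8789501118337
[688.04854489 245.82782426] 129.27239374735083 -53.60663927331922
[651.38831391 218.48367286] 45.734835204870514 -143.2814604808545
[631.65140819 284.35798592]
```

```bash
python3 -m handwheel '[[[0,0,0,2.4,-0.5,40,100],[0,0,0,2.4,-0.5,75,100],[0,0,0,2.4,-0.5,88,100],[0,0,0,2.4,-0.5,94,100],[0,0,0,2.4,-0.5,96,100],[0,0,0,2.4,-0.5,96,100]]]'
python3 - <<'E'
from h import *
st(); snap('wrist','w13.png')
E
```

```text
clock: 15.45
tcp_pos: [631.8, 286.0, 6.0]
ee_rot: [0.949, 0.315, 0.001, -0.0]
ft_force: [-0.2, 0.0, 0.2]
grip_width: 85.6
t 15.45 [631.8 286.    6. ] yaw 36.76 tilt [ 0.002  0.    -1.   ] F [-0.2  0.   0.2] w 85.6 q7 0.42
```

View pics/w13.png

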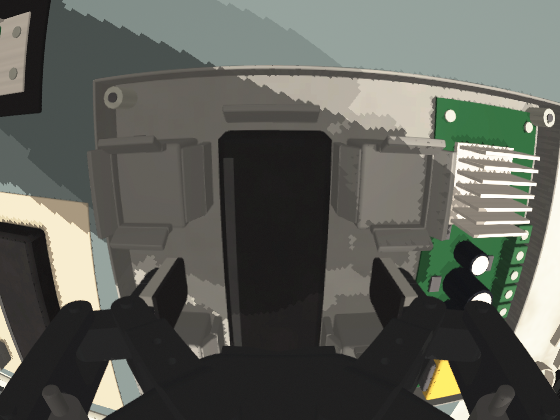

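```bash
python3 -m handwheel '[[[0,0,0,0,0,0.5,60],[0,0,0,0,0,0.5,40],[0,0,0,0,0,0.5,0],[0,0,0,0,0,0.5,0],[0,0,0,0,0,0.5,0],[0,0,0,0,0,0.5,0],[0,0,0,0,0,0.5,0]]]' 60
python3 - <<'E'
from h import *
st(); snap('wrist','w14.png')
E
```

```text
clock: 16.2
tcp_pos: [631.3, 286.1, 4.7]
ee_rot: [0.949, 0.315, 0.0, -0.0]
ft_force: [-2.0, 0.2, 6.8]
grip_width: 43.9
t 16.20 [631.3 286.1   4.7] yaw 36.78 tilt [ 0.001 -0.    -1.   ] F [-2.   0.2  6.8] w 43.9 q7 0.42
```

View pics/w14.png

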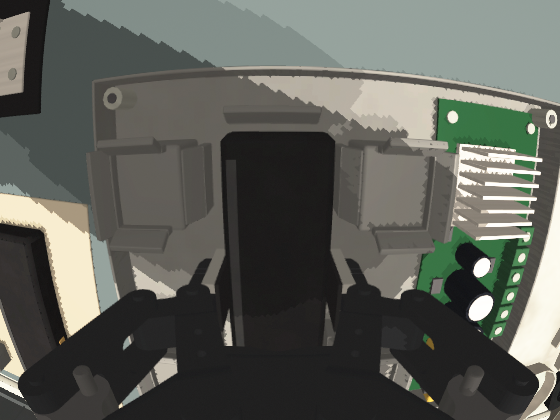

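```bash
python3 -m handwheel '[[[0,0,0,0,0,-3,0],[0,0,0,0,0,-8,0],[0,0,0,0,0,-20,0],[0,0,0,0,0,-45,0],[0,0,0,0,0,-80,0],[0,0,0,0,0,-96,0],[0,0,0,0,0,-100,0],[0,0,0,0,0,-100,0]]]'
python3 - <<'E'
from h import *
st(); goal(448.6,111.6,80,32.9);snap('wrist','w15.png')
E
```

```text
clock: 17.05
tcp_pos: [630.9, 286.1, 104.2]
ee_rot: [0.949, 0.316, 0.0, -0.0]
ft_force: [0.1, -0.4, -2.1]
grip_width: 44.0
t 17.05 [630.9 286.1 104.2] yaw 36.79 tilt [ 0.001 -0.    -1.   ] F [ 0.1 -0.4 -2.1] w 44.0 q7 0.38
turn [-0.    -0.001  0.068] shift [-250.6   30.6   24. ] rows 5.1
```

View pics/w15.png

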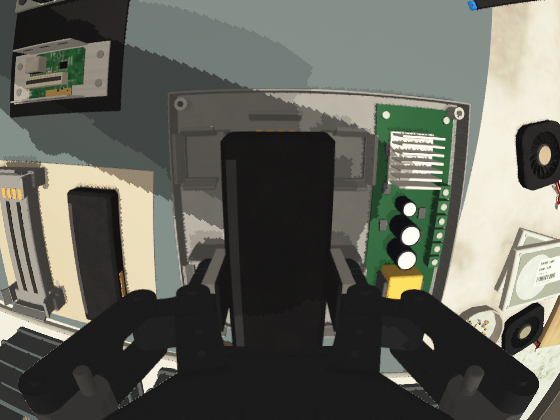

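```bash
python3 - <<'E'
from h import *
c=load('w15.png')
s=c['s'];T=R.from_quat(s['ee_rot'])
for u in (230,278,328): print(T.inv().apply(onz(c,u,131.5,s['tcp_pos'][2]+17.3)-s['tcp_pos']))
E
python3 -m handwheel '[[[0,0,0.02,-30,4,0,0],[0,0,0.05,-75,9,0,0],[0,0,0.068,-123,15,0,0],[0,0,0.068,-170,21,0,0],[0,0,0.068,-210,26,5,0],[0,0,0.068,-240,30,15,0],[0,0,0.068,-250.6,30.6,22,0],[0,0,0.068,-250.6,30.6,24,0],[0,0,0.068,-250.6,30.6,24,0]]]'
python3 - <<'E'
from h import *
st(); goal(448.6,111.6,19.7,32.9);snap('wrist','w16.png')
E
```

```text
[-17.38315155 -63.27619485 -17.29787933]
[  0.86274482 -63.09379075 -17.28790177]
[ 19.88219352 -63.34624046 -17.27741963]
clock: 18.0
tcp_pos: [449.1, 111.9, 79.5]
ee_rot: [0.959, 0.283, -0.0, 0.0]
ft_force: [0.6, -1.2, -1.8]
grip_width: 43.7
t 18.00 [449.1 111.9  79.5] yaw 32.91 tilt [-0.001  0.    -1.   ] F [ 0.6 -1.2 -1.8] w 43.7 q7 0.45
turn [0.    0.001 0.   ] shift [-0.5 -0.  59.8] rows 1.2
```

View pics/w16.png

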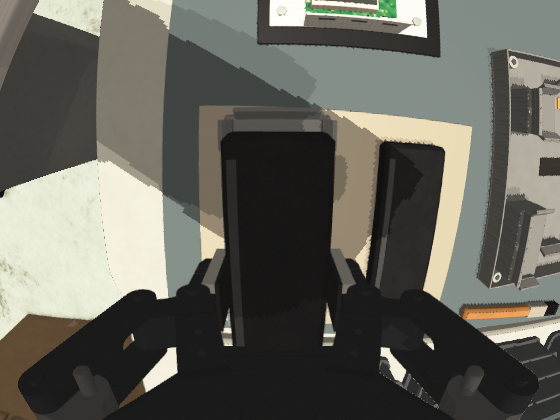

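Run:
```python
from h import *
c=load('w16.png'); a=np.radians(32.9)
pts=[]
for x,y,z in [(33,76,36),(-33,76,36),(33,60,36),(-33,60,36),(21,76,18),(-21,76,18),(0,67,18)]:
   p=proj(c,[449.5+x*np.cos(a)-y*np.sin(a),110.3+x*np.sin(a)+y*np.cos(a),z]); print(x,y,z,np.round(p,1)); pts.append(p)
crop('w16.png',180,80,200,150,4,'w16a.png',pts)
```

```text
33 76 36 [334.1 107.4]
-33 76 36 [217.2 107.4]
33 60 36 [333.6 135.3]
-33 60 36 [217.7 135.2]
21 76 18 [310.  107.5]
-21 76 18 [241.7 107.5]
0 67 18 [275.8 121.6]
```

View pics/w16a.png

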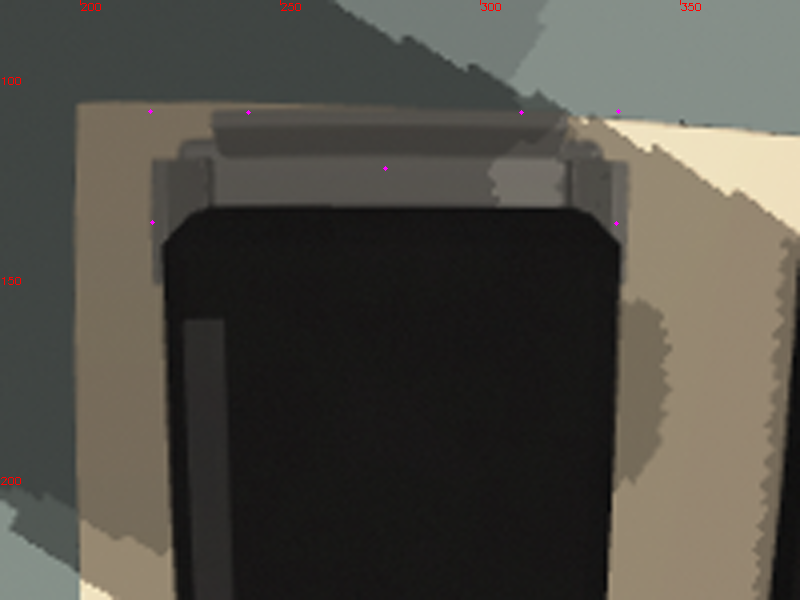

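```bash
python3 -m handwheel '[[[0,0,0,0.4,0,20,0],[0,0,0,0.4,0,35,0],[0,0,0,0.4,0,43,0],[0,0,0,0.4,0,49,0],[0,0,0,0.4,0,54,0],[0,0,0,0.4,0,57,0],[0,0,0,0.4,0,57,0]]]'
python3 - <<'E'
from h import *
st()
E
```

```text
clock: 18.75
tcp_pos: [449.0, 111.6, 23.0]
ee_rot: [0.959, 0.283, -0.0, 0.0]
ft_force: [-0.1, -0.5, -0.9]
grip_width: 44.0
t 18.75 [449.  111.6  23. ] yaw 32.88 tilt [-0. -0. -1.] F [-0.1 -0.5 -0.9] w 44.0 q7 0.54
```

```bash
python3 -m handwheel '[[[0,0,0,0,0,1.5,0],[0,0,0,0,0,2.7,0],[0,0,0,0,0,3.2,0],[0,0,0,0,0,3.2,0]]]'
python3 - <<'E'
from h import *
st()
E
```

```text
clock: 19.15
tcp_pos: [449.2, 111.8, 21.0]
ee_rot: [0.959, 0.283, 0.0, -0.001]
ft_force: [-8.8, -2.6, 35.9]
grip_width: 44.1
t 19.15 [449.2 111.8  21. ] yaw 32.86 tilt [ 0.001 -0.001 -1.   ] F [-8.8 -2.6 35.9] w 44.1 q7 0.54
```

```bash
python3 -m handwheel '[[[0,0,0,0,0,-1,20],[0,0,0,0,0,-1,100],[0,0,0,0,0,-1,100],[0,0,0,0,0,-1,100],[0,0,0,0,0,-1,100],[0,0,0,0,0,-20,100],[0,0,0,0,0,-50,100],[0,0,0,0,0,-90,100],[0,0,0,0,0,-100,100],[0,0,0,0,0,-100,100]]]'
python3 - <<'E'
from h import *
st();snap('wrist','w17.png'); crop('w17.png',190,80,190,220,2.7,'w17a.png'); goal(531.2,152.5,100,32.3); snap('scene','s17.png'); crop('s17.png',290,190,140,105,5.7,'s17a.png')
E
```

```text
clock: 20.15
tcp_pos: [449.8, 112.2, 121.2]
ee_rot: [0.959, 0.283, 0.001, -0.001]
ft_force: [-0.9, -0.6, -0.3]
grip_width: 85.4
t 20.15 [449.8 112.2 121.2] yaw 32.91 tilt [ 0.003 -0.    -1.   ] F [-0.9 -0.6 -0.3] w 85.4 q7 0.40
turn [-0.    -0.001  0.011] shift [90.9 10.7 20.2] rows 1.9
```

View pics/w17a.png

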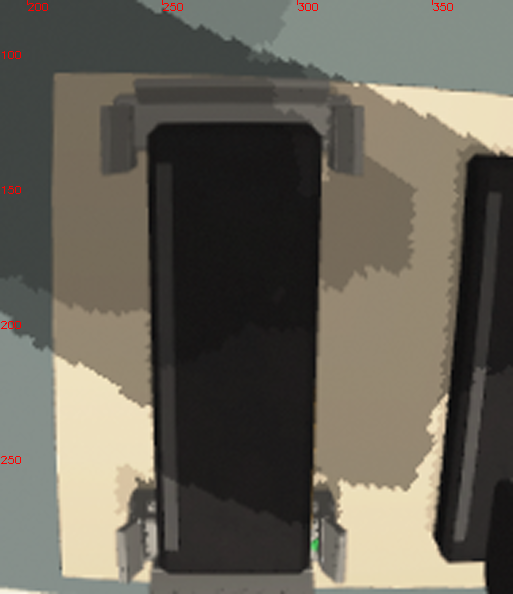

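View pics/s17a.png

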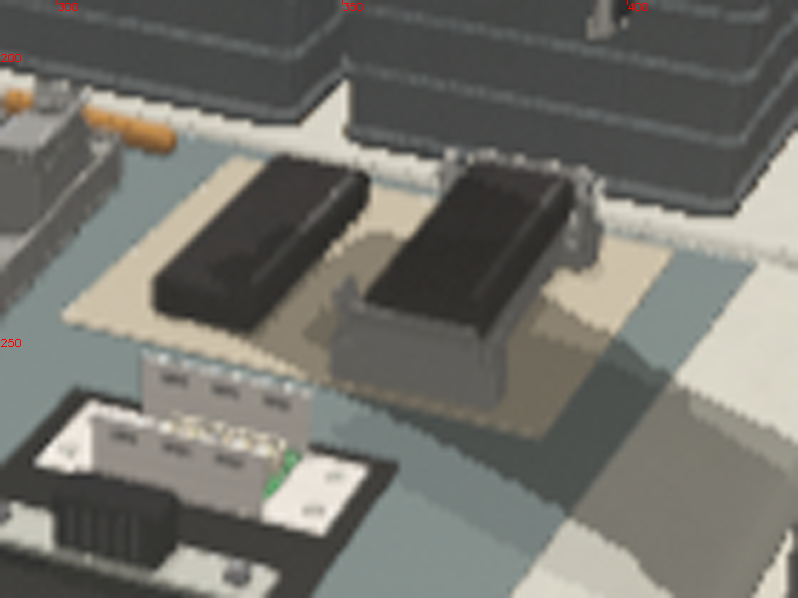

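Run:
```python
from h import *
c=load('w17.png')
pp=[(190+x/2.7-.5,80+y/2.7-.5) for x,y in [(148,122),(322,122),(311,573),(157,573)]]
for z in (34,37,40,43):
  C=[onz(c,u,v,z)[:2] for u,v in pp]
  print(z,[np.linalg.norm(C[i]-C[i-1]).round(1) for i in range(4)],np.mean(C,0),np.degrees(np.arctan2(*(C[0]-C[3])[::-1])),np.degrees(np.arctan2(*(C[1]-C[2])[::-1])))
```

```text
34 [np.float64(131.3), np.float64(44.9), np.float64(131.3), np.float64(46.3)] [451.20401666 110.07448315] 122.4772680958024 123.09021014618266
37 [np.float64(129.6), np.float64(44.3), np.float64(129.6), np.float64(45.7)] [450.69625999 110.86993754] 122.47726809580237 123.09021014618266
40 [np.float64(127.8), np.float64(43.7), np.float64(127.8), np.float64(45.1)] [450.18850333 111.66539192] 122.47726809580237 123.09021014618266
43 [np.float64(126.1), np.float64(43.1), np.float64(126.1), np.float64(44.5)] [449.68074667 112.46084631] 122.47726809580237 123.09021014618266
```

```bash
python3 -m handwheel '[[[0,0,0.011,30,4,5,80],[0,0,0.011,65,8,12,80],[0,0,0.011,88,10.5,20,80],[0,0,0.011,91,10.7,20,80],[0,0,0.011,91,10.7,20,80]]]'
python3 - <<'E'
from h import *
st();c=snap('wrist','w18.png'); crop('w18.png',200,80,170,220,2.7,'w18a.png'); goal(531.2,152.5,5,32.3)
E
```

```text
clock: 20.75
tcp_pos: [530.6, 151.4, 98.1]
ee_rot: [0.961, 0.278, -0.001, 0.001]
ft_force: [-0.9, -0.5, -0.7]
grip_width: 68.5
t 20.75 [530.6 151.4  98.1] yaw 32.24 tilt [-0.003  0.    -1.   ] F [-0.9 -0.5 -0.7] w 68.5 q7 0.45
turn [ 0.     0.003 -0.001] shift [ 1.8 -0.6 93.6] rows 1.9
```

View pics/w18a.png

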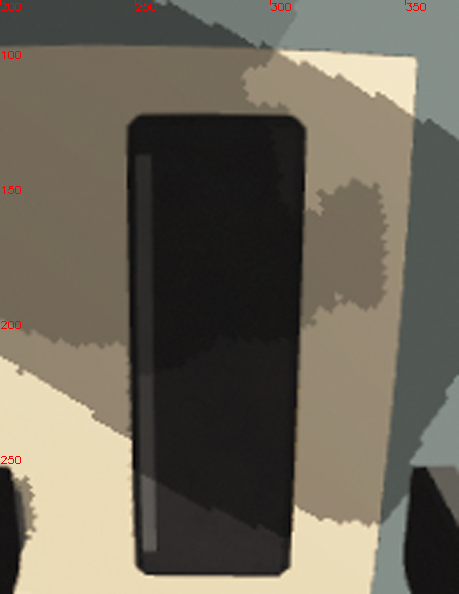

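Run:
```python
from h import *
c=load('w18.png')
pp=[(200+x/2.7-.5,80+y/2.7-.5) for x,y in [(127,115),(306,115),(291,575),(134,575)]]
C=[onz(c,u,v,22.5)[:2] for u,v in pp]
m=np.mean(C,0);print([np.linalg.norm(C[i]-C[i-1]).round(1) for i in range(4)],m,np.degrees(np.arctan2(*(C[0]-C[3])[::-1])),np.degrees(np.arctan2(*(C[1]-C[2])[::-1])))
goal(m[0],m[1],5.5,32.3)
```

```text
[np.float64(127.1), np.float64(43.8), np.float64(127.1), np.float64(44.9)] [530.98597945 153.46546725] 121.64256033204539 122.12493869962587
turn [ 0.     0.003 -0.001] shift [ 2.1 -1.5 93.1] rows 1.9
```

```bash
python3 -m handwheel '[[[0,0.001,0.004,1.3,-1.5,40,80],[0,0.001,0.004,1.3,-1.5,72,80],[0,0.001,0.004,1.3,-1.5,85,80],[0,0.001,0.004,1.3,-1.5,90,80],[0,0.001,0.004,1.3,-1.5,92,80],[0,0.001,0.004,1.3,-1.5,92,80],[0,0.001,0.004,1.3,-1.5,92,80]]]'
python3 - <<'E'
from h import *
st()
E
```

```text
clock: 21.5
tcp_pos: [532.1, 154.2, 8.9]
ee_rot: [0.961, 0.276, 0.001, -0.0]
ft_force: [-0.2, 0.2, 0.1]
grip_width: 68.2
t 21.50 [532.1 154.2   8.9] yaw 32.03 tilt [ 0.003  0.    -1.   ] F [-0.2  0.2  0.1] w 68.2 q7 0.53
```

```bash
python3 -m handwheel '[[[0,0.003,0,0,0,2,80],[0,0.003,0,0,0,2.8,60],[0,0.003,0,0,0,2.8,0],[0,0.003,0,0,0,2.8,0],[0,0.003,0,0,0,2.8,0],[0,0.003,0,0,0,2.8,0],[0,0.003,0,0,0,2.8,0]]]' 60
python3 - <<'E'
from h import *
st()
E
```

```text
clock: 22.2
tcp_pos: [531.4, 154.1, 5.4]
ee_rot: [0.961, 0.276, 0.002, -0.001]
ft_force: [-3.0, 0.2, 8.3]
grip_width: 43.9
t 22.20 [531.4 154.1   5.4] yaw 32.03 tilt [ 0.004 -0.    -1.   ] F [-3.   0.2  8.3] w 43.9 q7 0.53
```

```bash
python3 -m handwheel '[[[0,0,0,0,0,-3,0],[0,-0.004,0,0,0,-8,0],[0,-0.006,0,0,0,-20,0],[0,-0.006,0,0,0,-45,0],[0,-0.006,0,0,0,-80,0],[0,-0.006,0,0,0,-96,0],[0,-0.006,0,0,0,-100,0],[0,-0.006,0,0,0,-100,0]]]'
python3 - <<'E'
from h import *
st(); goal(630.5,284,105,36.6);c=snap('wrist','w19.png')
E
```

```text
clock: 23.0
tcp_pos: [531.3, 154.1, 105.6]
ee_rot: [0.961, 0.276, -0.0, 0.0]
ft_force: [-0.2, -1.1, -2.2]
grip_width: 43.9
t 23.00 [531.3 154.1 105.6] yaw 32.04 tilt [-0.001 -0.    -1.   ] F [-0.2 -1.1 -2.2] w 43.9 q7 0.44
turn [-0.     0.001 -0.08 ] shift [153.  -57.4   0.5] rows 3.3
```

View pics/w19.png

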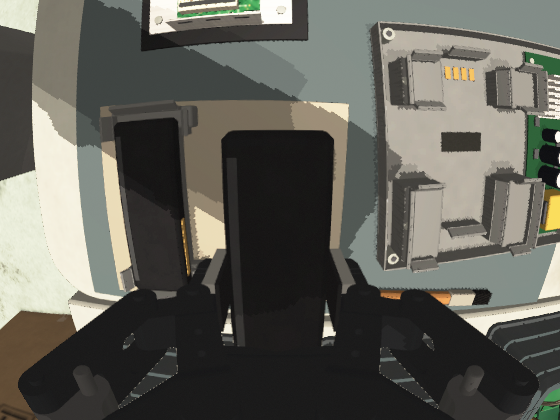

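```bash
python3 -m handwheel '[[[0,0,-0.02,20,-8,0,0],[0,0,-0.05,60,-22,0,0],[0,0,-0.08,105,-39,5,0],[0,0,-0.08,140,-53,12,0],[0,0,-0.08,153,-58.5,22,0],[0,0,-0.08,153,-58.5,25,0],[0,0,-0.08,153,-58.5,25,0]]]'
python3 - <<'E'
from h import *
st(); goal(629.6,285.2,4.9,36.6);c=snap('wrist','w20.png')
a=np.radians(36.6);pts=[]
for x,y,z in [(-74,103,22)]+[(s*x,y,z) for s in(1,-1) for x,y,z in((27,24,32),(27,66,32),(66,66,32),(23,67,3))]:
   p=proj(c,[630.6+x*np.cos(a)-y*np.sin(a),283.8+x*np.sin(a)+y*np.cos(a),z]); pts.append(p)
crop('w20.png',160,60,240,180,3.3,'w20a.png',pts)
E
```

```text
clock: 23.75
tcp_pos: [628.7, 283.1, 77.7]
ee_rot: [0.949, 0.314, -0.003, 0.001]
ft_force: [0.9, -0.9, -1.7]
grip_width: 43.4
t 23.75 [628.7 283.1  77.7] yaw 36.58 tilt [-0.006  0.    -1.   ] F [ 0.9 -0.9 -1.7] w 43.4 q7 0.40
turn [ 0.     0.006 -0.   ] shift [ 2.4 -1.1 72.8] rows 1.5
```

View pics/w20a.png

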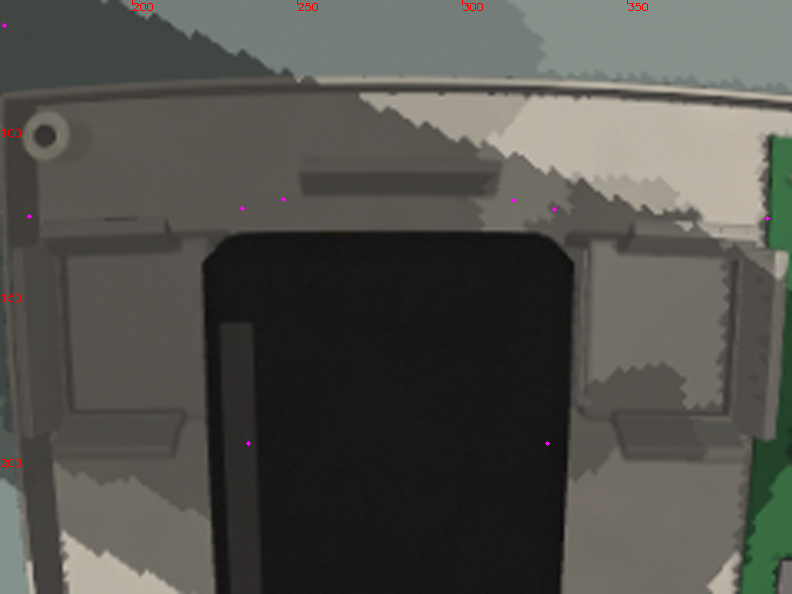

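```bash
python3 -m handwheel '[[[0,0,0,-0.2,-0.4,10,0],[0,0,0,-0.2,-0.4,35,0],[0,0,0,-0.2,-0.4,50,0],[0,0,0,-0.2,-0.4,58,0],[0,0,0,-0.2,-0.4,63,0],[0,0,0,-0.2,-0.4,68,0],[0,0,0,-0.2,-0.4,71,0],[0,0,0,-0.2,-0.4,71,0]]]'
python3 - <<'E'
from h import *
st();goal(629.6,285.2,4.9,36.6)
E
```

```text
clock: 24.6
tcp_pos: [629.3, 284.6, 8.7]
ee_rot: [0.949, 0.314, -0.001, 0.0]
ft_force: [-0.3, -0.0, -1.1]
grip_width: 43.8
t 24.60 [629.3 284.6   8.7] yaw 36.61 tilt [-0.002 -0.    -1.   ] F [-0.3 -0.  -1.1] w 43.8 q7 0.44
turn [-0.     0.002  0.   ] shift [ 0.6 -0.3  3.8] rows 0.1
```

```bash
python3 -m handwheel '[[[0,0,0,0,0,2,0],[0,0,0,0,0,3.3,0],[0,0,0,0,0,3.8,0],[0,0,0,0,0,3.8,0]]]'
python3 - <<'E'
from h import *
st()
E
```

```text
clock: 25.0
tcp_pos: [629.7, 284.8, 6.9]
ee_rot: [0.949, 0.314, -0.0, -0.0]
ft_force: [-10.7, -2.9, 23.6]
grip_width: 43.8
t 25.00 [629.7 284.8   6.9] yaw 36.60 tilt [-0.001 -0.001 -1.   ] F [-10.7  -2.9  23.6] w 43.8 q7 0.44
```

```bash
python3 -m handwheel '[[[0,0,0,0,0,-0.5,20],[0,0,0,0,0,-0.5,100],[0,0,0,0,0,-0.5,100],[0,0,0,0,0,-0.5,100],[0,0,0,0,0,-0.5,100],[0,0,0,0,0,-20,100],[0,0,0,0,0,-50,100],[0,0,0,0,0,-90,100],[0,0,0,0,0,-96,100],[0,0,0,0,0,-96,100],[0,0,0,0,0,-96,100]]]'
python3 - <<'E'
from h import *
st();c=snap('wrist','w21.png'); crop('w21.png',160,70,240,250,2.4,'w21a.png'); snap('scene','s21.png'); crop('s21.png',200,180,120,90,6.6,'s21a.png')
E
```

```text
clock: 26.1
tcp_pos: [629.0, 284.8, 100.8]
ee_rot: [0.949, 0.314, -0.001, 0.0]
ft_force: [-0.6, 0.1, -0.8]
grip_width: 85.2
t 26.10 [629.  284.8 100.8] yaw 36.62 tilt [-0.002 -0.    -1.   ] F [-0.6  0.1 -0.8] w 85.2 q7 0.39
```

View pics/w21a.png

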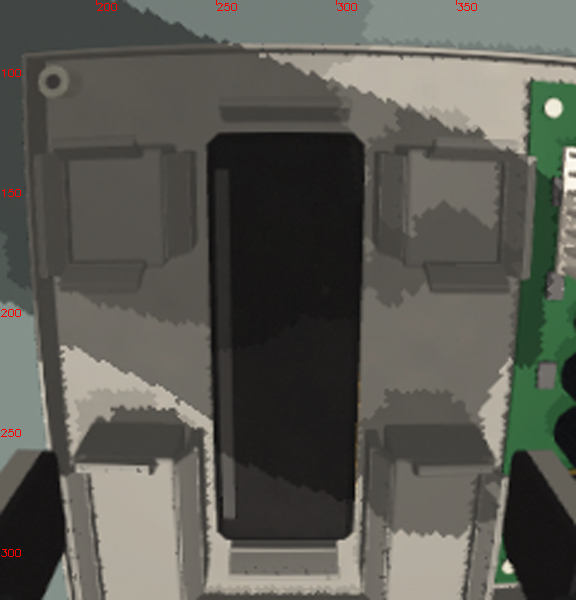

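View pics/s21a.png

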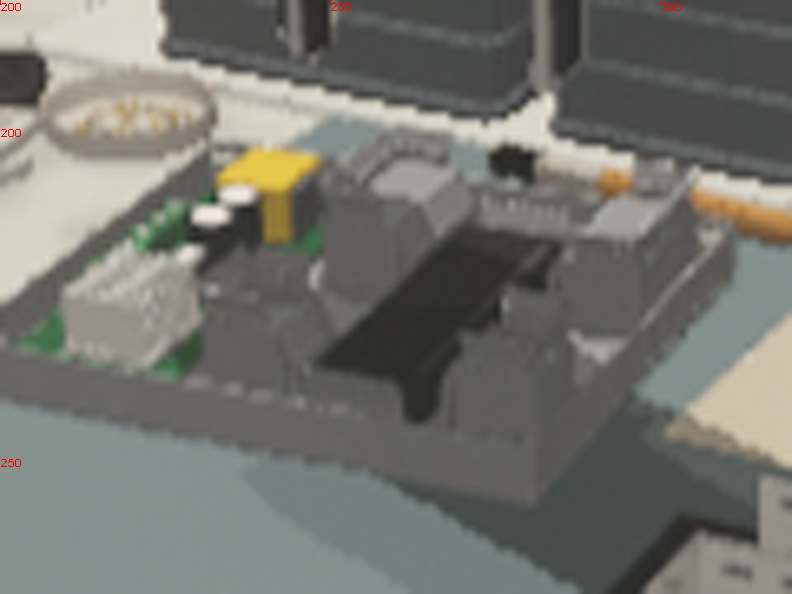

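Run:
```python
from h import *
for f,pp in [('w21.png',[(160+x/2.4-.5,70+y/2.4-.5) for x,y in [(206,133),(364,133),(352,540),(217,540)]]),('w12.png',[(249.5,123),(316,123),(309.5,294),(251,294)])]:
 c=load(f)
 for z in (19,22,25,28):
  C=[onz(c,u,v,z)[:2] for u,v in pp]
  print(z,[np.linalg.norm(C[i]-C[i-1]).round(1) for i in range(4)],np.mean(C,0),np.degrees(np.arctan2(*(C[0]-C[3])[::-1])),np.degrees(np.arctan2(*(C[1]-C[2])[::-1])))
crop('w12.png',160,70,240,250,2.4,'w12a.png')
```

```text
19 [np.float64(130.7), np.float64(44.8), np.float64(130.6), np.float64(44.8)] [631.13925846 283.44053352] 126.64364135983728 126.6362418544732
22 [np.float64(128.9), np.float64(44.2), np.float64(128.9), np.float64(44.2)] [630.56919868 284.21502257] 126.64364135983725 126.6362418544732
25 [np.float64(127.2), np.float64(43.6), np.float64(127.1), np.float64(43.6)] [629.9991389  284.98951161] 126.6436413598373 126.63624185447317
28 [np.float64(125.4), np.float64(43.0), np.float64(125.4), np.float64(43.0)] [629.42907911 285.76400065] 126.64364135983728 126.6362418544732
19 [np.float64(130.9), np.float64(45.0), np.float64(131.0), np.float64(46.4)] [632.24411425 283.6104394 ] 125.8070989221469 126.39336072668085
22 [np.float64(129.2), np.float64(44.4), np.float64(129.3), np.float64(45.7)] [631.65140819 284.35798592] 125.80709892214688 126.3933607266808
25 [np.float64(127.4), np.float64(43.8), np.float64(127.5), np.float64(45.1)] [631.05870213 285.10553243] 125.80709892214686 126.39336072668077
28 [np.float64(125.6), np.float64(43.2), np.float64(125.7), np.float64(44.5)] [630.46599607 285.85307895] 125.80709892214688 126.3933607266808
```

View pics/w12a.png

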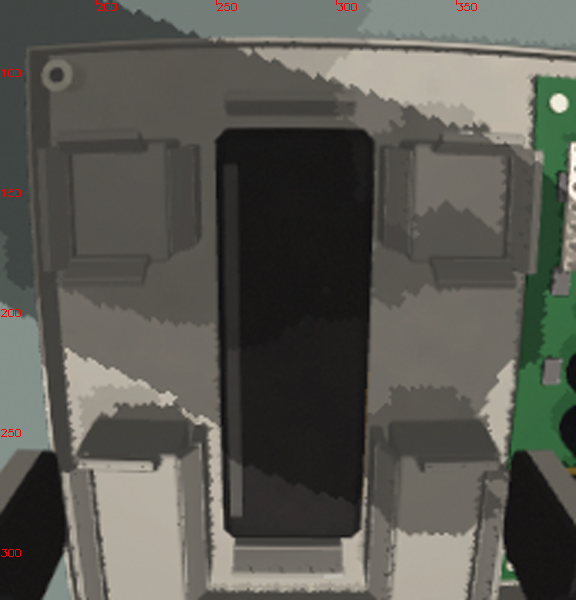

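Run:
```python
from h import *
goal(408.5,269.8,110,-57)
```

```text
turn [0.003 0.003 1.634] shift [-185.6 -119.5   -9.4] rows 10.9
```

```bash
python3 -m handwheel '[[[0,0,0.1,-15,-10,-5,75],[0,0,0.25,-40,-26,-9,75],[0,0,0.4,-65,-42,-9,75],[0,0,0.55,-90,-58,-9,75],[0,0,0.7,-115,-74,-9,75],[0,0,0.85,-140,-90,-9,75],[0,0,1.0,-160,-103,-9,75],[0,0,1.15,-175,-113,-9,75],[0,0,1.3,-185.6,-119.5,-9,75],[0,0,1.45,-185.6,-119.5,-9,75],[0.001,0.001,1.6,-185.6,-119.5,-9,75],[0.001,0.001,1.634,-185.6,-119.5,-9,75],[0.001,0.001,1.634,-185.6,-119.5,-9,75],[0.001,0.001,1.634,-185.6,-119.5,-9,75]]]'
python3 - <<'E'
from h import *
st();c=snap('wrist','w22.png'); crop('w22.png',130,100,220,190,3.4,'w22a.png');goal(408.5,269.6,8.7,-57)
E
```

```text
clock: 27.6
tcp_pos: [409.2, 269.8, 110.1]
ee_rot: [0.88, -0.476, -0.0, 0.001]
ft_force: [-0.3, 0.2, -0.1]
grip_width: 64.3
t 27.60 [409.2 269.8 110.1] yaw -56.81 tilt [ 0.     0.001 -1.   ] F [-0.3  0.2 -0.1] w 64.3 q7 -1.17
turn [ 0.001 -0.     0.003] shift [ -0.2   0.6 101.5] rows 2.0
```

View pics/w22a.png

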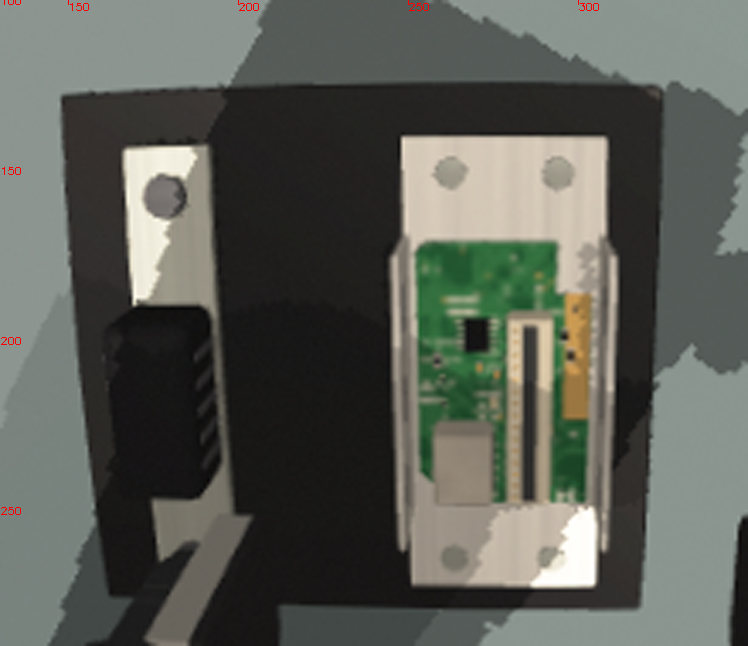

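Run:
```python
from h import *
c=load('w22.png')
C=[onz(c,130+x/3.4-.5,100+y/3.4-.5,5)[:2] for x,y in [(401,137),(607,137),(597,586),(412,586)]]
m=np.mean(C,0);print([np.linalg.norm(C[i]-C[i-1]).round(1) for i in range(4)],m,np.degrees(np.arctan2(*(C[0]-C[3])[::-1])),np.degrees(np.arctan2(*(C[1]-C[2])[::-1])))
goal(*m,8.7,-57)
```

```text
[np.float64(110.2), np.float64(45.8), np.float64(110.2), np.float64(46.2)] [407.83293494 267.71937382] 33.196288691055045 33.44223763932461
turn [ 0.001 -0.     0.003] shift [  1.    2.2 101.5] rows 2.0
```

```bash
python3 -m handwheel '[[[0,0,0,0.5,1.5,40,75],[0,0,0,0.5,1.5,75,75],[0,0,0,0.5,1.5,90,75],[0,0,0,0.5,1.5,97,75],[0,0,0,0.5,1.5,100,75],[0,0,0,0.5,1.5,101,75],[0,0,0,0.5,1.5,101,75]]]'
python3 -m handwheel '[[[0,0,0,0,0,0,50],[0,0,0,0,0,0,0],[0,0,0,0,0,0,0],[0,0,0,0,0,0,0],[0,0,0,0,0,0,0],[0,0,0,0,0,0,0]]]' 50
python3 - <<'E'
from h import *
st()
E
```

```text
clock: 28.35
tcp_pos: [408.5, 269.0, 9.9]
ee_rot: [0.879, -0.477, -0.0, -0.0]
ft_force: [-0.3, -0.4, -0.0]
grip_width: 64.2
clock: 28.95
tcp_pos: [408.4, 269.1, 10.0]
ee_rot: [0.879, -0.477, -0.0, -0.0]
ft_force: [-1.6, -1.4, 11.8]
grip_width: 45.2
t 28.95 [408.4 269.1  10. ] yaw -56.99 tilt [-0.001 -0.    -1.   ] F [-1.6 -1.4 11.8] w 45.2 q7 -1.00
```

```bash
python3 -m handwheel '[[[0,0,0,0,0,-4,0],[0,0,0,0,0,-12,0],[0,0,0,0,0,-30,0],[0,0,0,0,0,-65,0],[0,0,0,0,0,-95,0],[0,0,0,0,0,-100,0],[0,0,0,0,0,-100,0]]]'
python3 - <<'E'
from h import *
st();goal(666.2,238.2,95,-53.4)
E
```

```text
clock: 29.65
tcp_pos: [408.2, 269.4, 110.1]
ee_rot: [0.879, -0.477, -0.0, -0.001]
ft_force: [-0.2, 0.0, -1.1]
grip_width: 44.6
t 29.65 [408.2 269.4 110.1] yaw -56.97 tilt [-0.001 -0.001 -1.   ] F [-0.2  0.  -1.1] w 44.6 q7 -1.17
turn [-0.001  0.001 -0.062] shift [ 166.8 -199.2   15.1] rows 5.2
```

```bash
python3 -m handwheel '[[[0,0,-0.01,15,-18,0,0],[0,0,-0.03,45,-54,0,0],[0,0,-0.062,77,-92,0,0],[0,0,-0.062,109,-130,0,0],[0,0,-0.062,137,-164,5,0],[0,0,-0.062,158,-189,10,0],[0,0,-0.062,166.8,-199.2,15,0],[0,0,-0.062,166.8,-199.2,15,0],[0,0,-0.062,166.8,-199.2,15,0],[0,0,-0.062,166.8,-199.2,15,0]]]'
python3 - <<'E'
from h import *
st();c=snap('wrist','w23.png');goal(666.2,238.2,39,-53.4)
a=np.radians(36.6);pts=[]
for x,y,z in [(s*x,y,z) for s in(1,-1) for x,y,z in((66,-36,32),(66,-81,32),(55,-35,32),(55,-81,32))]:
   p=proj(c,[630.6+x*np.cos(a)-y*np.sin(a),284+x*np.sin(a)+y*np.cos(a),z]); pts.append(p)
crop('w23.png',160,80,240,180,3.3,'w23a.png',pts)
E
```

```text
clock: 30.65
tcp_pos: [664.8, 237.9, 93.9]
ee_rot: [0.893, -0.449, -0.001, 0.0]
ft_force: [-0.0, -0.5, -0.9]
grip_width: 44.7
t 30.65 [664.8 237.9  93.9] yaw -53.42 tilt [-0.001  0.001 -1.   ] F [-0.  -0.5 -0.9] w 44.7 q7 -0.87
turn [ 0.001  0.001 -0.   ] shift [ 0.7 -1.1 55.2] rows 1.1
```

View pics/w23a.png

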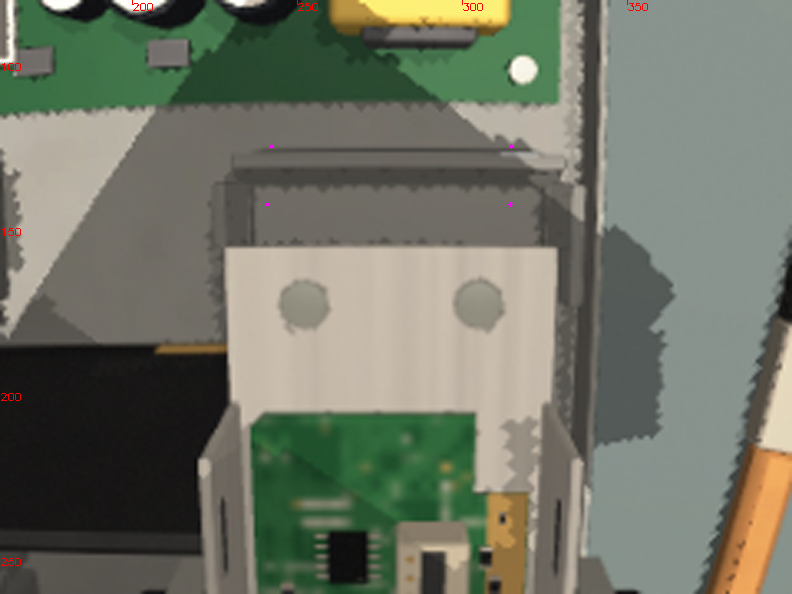

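Run:
```python
from h import *
c=load('w23.png');s=c['s'];T=R.from_quat(s['ee_rot']).inv()
P=lambda x,y,z: T.apply(onz(c,160+x/3.3-.5,80+y/3.3-.5,z)-s['tcp_pos'])
for n,x,y,z in [('cL',225,247,89),('cR',557,247,89),('seatL',254,210,32),('seatR',540,210,32),('seattop',397,185,32),('lipT L',232,155,46),('lipT R',567,155,46),('lip oL',213,185,46),('lip oR',584,185,46)]: print(n,P(x,y,z).round(1))
```

```text
cL [-21.8 -53.7   4.9]
cR [ 23.8 -53.8   4.8]
seatL [-24.9 -54.   61.9]
seatR [ 29.3 -54.1  61.8]
seattop [  2.2 -58.6  61.8]
lipT L [-26.9 -65.   47.8]
lipT R [ 32.  -65.2  47.8]
lip oL [-30.4 -59.8  47.9]
lip oR [ 35.1 -59.9  47.8]
```

```bash
python3 -m handwheel '[[[0,0,0,0.6,-0.7,15,0],[0,0,0,0.6,-0.7,30,0],[0,0,0,0.6,-0.7,40,0],[0,0,0,0.6,-0.7,46,0],[0,0,0,0.6,-0.7,50,0],[0,0,0,0.6,-0.7,52,0],[0,0,0,0.6,-0.7,52,0]]]'
python3 - <<'E'
from h import *
st()
E
```

```text
clock: 31.4
tcp_pos: [667.1, 237.1, 42.1]
ee_rot: [0.893, -0.45, -0.0, 0.0]
ft_force: [0.4, 0.1, -1.5]
grip_width: 44.9
t 31.40 [667.1 237.1  42.1] yaw -53.47 tilt [ 0.     0.001 -1.   ] F [ 0.4  0.1 -1.5] w 44.9 q7 -0.84
```

```bash
python3 -m handwheel '[[[0,0,0,0,0,1.5,0],[0,0,0,0,0,2.5,0],[0,0,0,0,0,3.3,0],[0,0,0,0,0,3.3,0]]]'
python3 - <<'E'
from h import *
st()
E
```

```text
clock: 31.8
tcp_pos: [667.1, 237.3, 39.2]
ee_rot: [0.893, -0.45, -0.0, 0.0]
ft_force: [-1.0, -0.8, 2.9]
grip_width: 45.1
t 31.80 [667.1 237.3  39.2] yaw -53.46 tilt [-0.  0. -1.] F [-1.  -0.8  2.9] w 45.1 q7 -0.83
```

Just touching at the expected height. Release and back off.

```bash
python3 -m handwheel '[[[0,0,0,0,0,0.5,30],[0,0,0,0,0,0,75],[0,0,0,0,0,0,75],[0,0,0,0,0,0,75],[0,0,0,0,0,-15,75],[0,0,0,0,0,-40,75],[0,0,0,0,0,-70,75],[0,0,0,0,0,-80,75],[0,0,0,0,0,-80,75]]]'
python3 - <<'E'
from h import *
st();c=snap('wrist','w24.png');goal(366.2,330.2,110,-57)
crop('w24.png',160,80,240,220,2.7,'w24a.png')
E
```

```text
clock: 32.7
tcp_pos: [668.0, 237.4, 121.2]
ee_rot: [0.893, -0.45, 0.001, -0.001]
ft_force: [-0.5, -0.5, 0.5]
grip_width: 64.0
t 32.70 [668.  237.4 121.2] yaw -53.46 tilt [ 0.    -0.002 -1.   ] F [-0.5 -0.5  0.5] w 64.0 q7 -0.88
turn [-0.001  0.     0.062] shift [-253.8  186.6    9.6] rows 6.3
```

View pics/w24a.png

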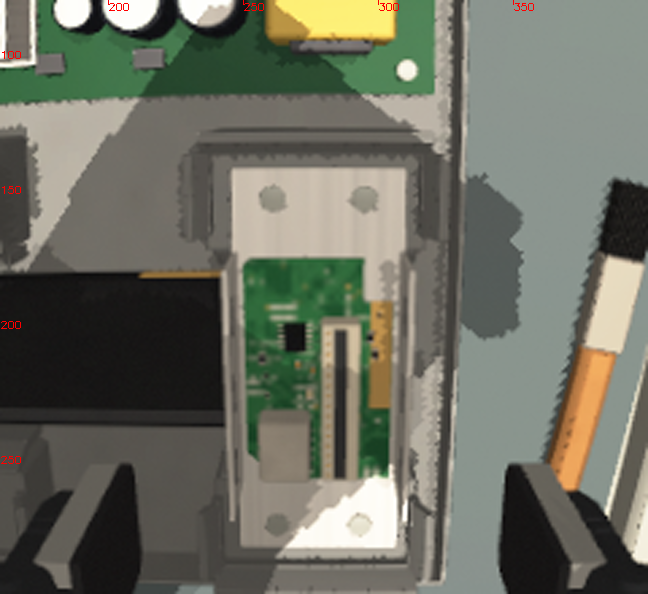

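```bash
python3 -m handwheel '[[[0,0,0.01,-25,18,-5,55],[0,0,0.03,-65,48,-5,55],[0,0,0.062,-105,77,0,55],[0,0,0.062,-145,107,5,55],[0,0,0.062,-185,136,9,55],[0,0,0.062,-222,163,9,55],[0,0,0.062,-245,180,9,55],[0,0,0.062,-253.8,186.6,9.6,55],[0,0,0.062,-253.8,186.6,9.6,55],[0,0,0.062,-253.8,186.6,9.6,55]]]'
python3 - <<'E'
from h import *
st();c=snap('wrist','w25.png')
crop('w25.png',200,80,160,220,2.7,'w25a.png')
E
```

```text
clock: 33.75
tcp_pos: [366.7, 329.8, 109.3]
ee_rot: [0.879, -0.477, 0.0, 0.0]
ft_force: [-0.5, -0.8, 0.3]
grip_width: 47.2
t 33.75 [366.7 329.8 109.3] yaw -57.02 tilt [ 0.001  0.    -1.   ] F [-0.5 -0.8  0.3] w 47.2 q7 -1.31
```

View pics/w25a.png

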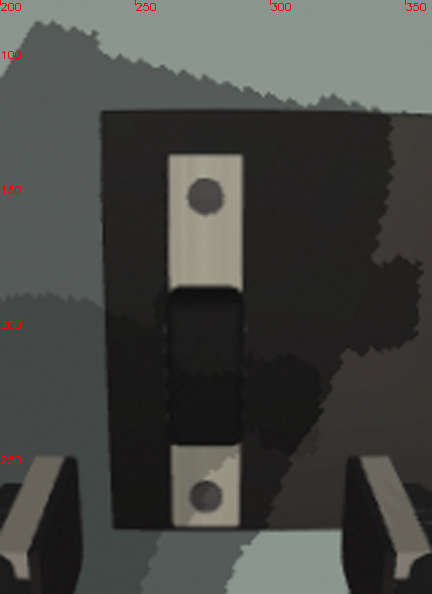

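Run:
```python
from h import *
c=load('w25.png')
a,b=[onz(c,200+x/2.7-.5,80+y/2.7-.5,13)[:2] for x,y in [(206,196),(206,496)]]
m=(a+b)/2;print(m,np.linalg.norm(a-b),np.degrees(np.arctan2(*(a-b)[::-1]))); goal(*m,11.5,-57)
```

```text
[366.30886    330.17774071] 89.02061263050724 32.9481870135886
turn [ 0.    -0.001 -0.001] shift [-1.1  0.4 97.9] rows 2.0
```

```bash
python3 -m handwheel '[[[0,0,0,-0.3,0.2,40,55],[0,0,0,-0.3,0.2,75,55],[0,0,0,-0.3,0.2,88,55],[0,0,0,-0.3,0.2,94,55],[0,0,0,-0.3,0.2,96.5,55],[0,0,0,-0.3,0.2,97.5,55],[0,0,0,-0.3,0.2,97.5,55]]]'
python3 -m handwheel '[[[0,0,0,0,0,0,30],[0,0,0,0,0,0,0],[0,0,0,0,0,0,0],[0,0,0,0,0,0,0],[0,0,0,0,0,0,0],[0,0,0,0,0,0,0]]]' 60
python3 - <<'E'
from h import *
st()
E
```

```text
clock: 34.5
tcp_pos: [366.1, 330.4, 12.5]
ee_rot: [0.879, -0.477, -0.0, -0.0]
ft_force: [0.0, 0.1, -0.1]
grip_width: 46.9
clock: 35.1
tcp_pos: [365.7, 330.5, 12.5]
ee_rot: [0.879, -0.477, -0.0, -0.0]
ft_force: [-2.1, -1.7, 10.6]
grip_width: 19.0
t 35.10 [365.7 330.5  12.5] yaw -57.00 tilt [-0.001  0.    -1.   ] F [-2.1 -1.7 10.6] w 19.0 q7 -1.15
```

```bash
python3 -m handwheel '[[[0,0,0,0,0,-4,0],[0,0,0,0,0,-12,0],[0,0,0,0,0,-30,0],[0,0,0,0,0,-65,0],[0,0,0,0,0,-95,0],[0,0,0,0,0,-100,0],[0,0,0,0,0,-100,0]]]'
python3 - <<'E'
from h import *
st();goal(603,320.9,95,-53.4)
E
```

```text
clock: 35.8
tcp_pos: [365.6, 330.9, 112.7]
ee_rot: [0.879, -0.477, -0.001, -0.001]
ft_force: [0.3, 0.3, -0.4]
grip_width: 19.0
t 35.80 [365.6 330.9 112.7] yaw -56.97 tilt [-0.001 -0.001 -1.   ] F [ 0.3  0.3 -0.4] w 19.0 q7 -1.31
turn [-0.001  0.001 -0.062] shift [ 137.8 -193.6   17.6] rows 4.8
```

```bash
python3 -m handwheel '[[[0,0,-0.01,13,-18,0,0],[0,0,-0.03,38,-53,0,0],[0,0,-0.062,65,-91,0,0],[0,0,-0.062,92,-129,2,0],[0,0,-0.062,115,-162,7,0],[0,0,-0.062,132,-185,12,0],[0,0,-0.062,137.8,-193.6,17,0],[0,0,-0.062,137.8,-193.6,17,0],[0,0,-0.062,137.8,-193.6,17,0],[0,0,-0.062,137.8,-193.6,17,0]]]'
python3 - <<'E'
from h import *
st();c=snap('wrist','w26.png');goal(603,320.9,34.5,-53.4)
crop('w26.png',180,80,200,180,3.3,'w26a.png')
E
```

```text
clock: 36.8
tcp_pos: [601.7, 320.6, 94.6]
ee_rot: [0.893, -0.449, -0.001, 0.0]
ft_force: [0.5, 0.4, -1.8]
grip_width: 18.7
t 36.80 [601.7 320.6  94.6] yaw -53.41 tilt [-0.001  0.001 -1.   ] F [ 0.5  0.4 -1.8] w 18.7 q7 -1.00
turn [0.001 0.001 0.   ] shift [ 0.6 -1.  60.3] rows 1.2
```

View pics/w26a.png

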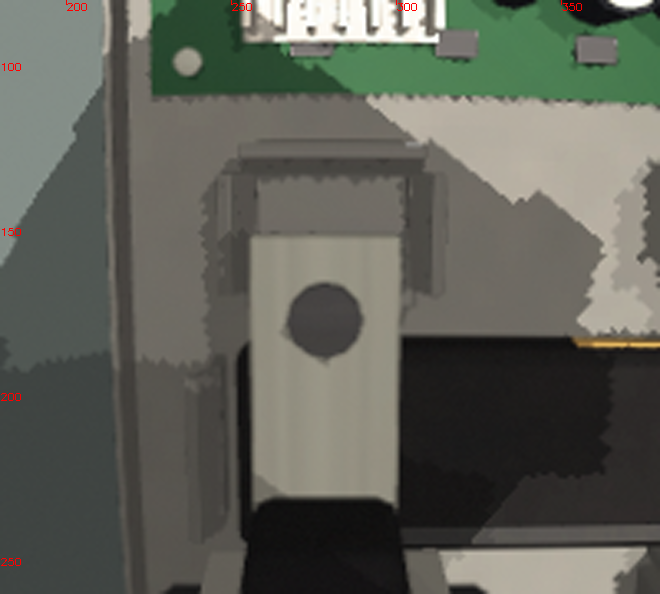

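Run:
```python
from h import *
c=load('w26.png');s=c['s'];T=R.from_quat(s['ee_rot']).inv()
P=lambda x,y,z: T.apply(onz(c,180+x/3.3-.5,80+y/3.3-.5,z)-s['tcp_pos'])
for n,x,y,z in [('bL',250,236,95),('bR',400,236,95),('seatL',258,210,32),('seatR',403,210,32),('oL',218,180,46),('oR',447,180,46),('seattop',330,178,32)]: print(n,P(x,y,z).round(1))
```

```text
bL [ -8.8 -55.7  -0.5]
bR [ 10.8 -55.7  -0.5]
seatL [-11.6 -53.8  62.5]
seatR [ 15.8 -53.9  62.5]
oL [-17.8 -60.4  48.5]
oR [ 22.5 -60.5  48.5]
seattop [  2.  -59.9  62.5]
```

```bash
python3 -m handwheel '[[[0,0,0,0.6,-0.7,15,0],[0,0,0,0.6,-0.7,32,0],[0,0,0,0.6,-0.7,43,0],[0,0,0,0.6,-0.7,50,0],[0,0,0,0.6,-0.7,54,0],[0,0,0,0.6,-0.7,57,0],[0,0,0,0.6,-0.7,57,0]]]'
python3 - <<'E'
from h import *
st()
E
```

```text
clock: 37.55
tcp_pos: [604.0, 319.8, 37.6]
ee_rot: [0.893, -0.45, -0.0, 0.0]
ft_force: [0.3, -0.7, -1.4]
grip_width: 19.4
t 37.55 [604.  319.8  37.6] yaw -53.47 tilt [-0.     0.001 -1.   ] F [ 0.3 -0.7 -1.4] w 19.4 q7 -0.96
```

```bash
python3 -m handwheel '[[[0,0,0,0,0,1.5,0],[0,0,0,0,0,2.5,0],[0,0,0,0,0,3.2,0],[0,0,0,0,0,3.2,0]]]'
python3 - <<'E'
from h import *
st()
E
```

```text
clock: 37.95
tcp_pos: [604.0, 320.0, 34.6]
ee_rot: [0.893, -0.45, -0.0, 0.0]
ft_force: [0.8, 0.2, -1.3]
grip_width: 19.0
t 37.95 [604.  320.   34.6] yaw -53.46 tilt [-0.     0.001 -1.   ] F [ 0.8  0.2 -1.3] w 19.0 q7 -0.96
```

```bash
python3 -m handwheel '[[[0,0,0,0,0,0.6,0],[0,0,0,0,0,1.2,0],[0,0,0,0,0,1.2,0]]]'
python3 - <<'E'
from h import *
st()
E
```

```text
clock: 38.25
tcp_pos: [604.1, 320.0, 34.6]
ee_rot: [0.893, -0.45, -0.0, -0.0]
ft_force: [-7.3, -2.3, 18.2]
grip_width: 18.8
t 38.25 [604.1 320.   34.6] yaw -53.46 tilt [-0.001  0.    -1.   ] F [-7.3 -2.3 18.2] w 18.8 q7 -0.96
```

Bottomed at the expected height. Release, retreat and check from above.

```bash
python3 -m handwheel '[[[0,0,0,0,0,-0.5,30],[0,0,0,0,0,-1,55],[0,0,0,0,0,-1,55],[0,0,0,0,0,-1,55],[0,0,0,0,0,-15,55],[0,0,0,0,0,-40,55],[0,0,0,0,0,-80,55],[0,0,0,0,0,-120,55],[0,0,0,5,10,-160,55],[0,0,0,5,14,-166,100],[0,0,0,5,14,-166,100],[0,0,0,5,14,-166,100]]]'
python3 - <<'E'
from h import *
st();c=snap('wrist','w27.png')
crop('w27.png',170,10,230,240,2.4,'w27a.png'); snap('scene','s27.png'); crop('s27.png',200,170,220,130,3.6,'s27a.png'); snap('top','t27.png')
E
```

```text
clock: 39.45
tcp_pos: [595.3, 308.0, 198.9]
ee_rot: [0.893, -0.45, -0.001, 0.0]
ft_force: [0.6, 0.6, -0.6]
grip_width: 85.3
t 39.45 [595.3 308.  198.9] yaw -53.44 tilt [-0.001  0.001 -1.   ] F [ 0.6  0.6 -0.6] w 85.3 q7 -1.06
```

View pics/w27a.png

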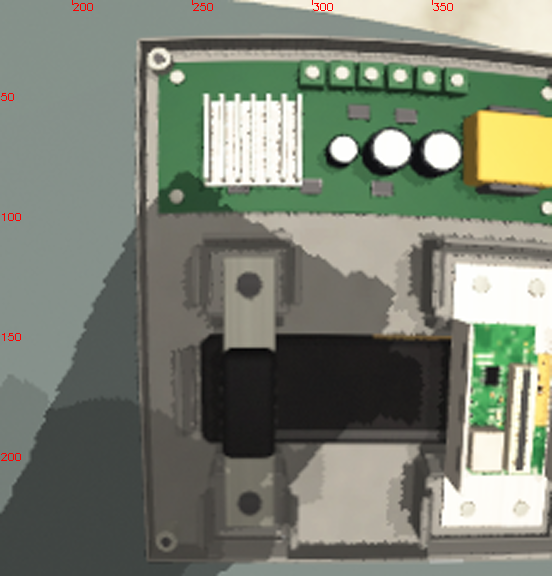

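View pics/s27a.png

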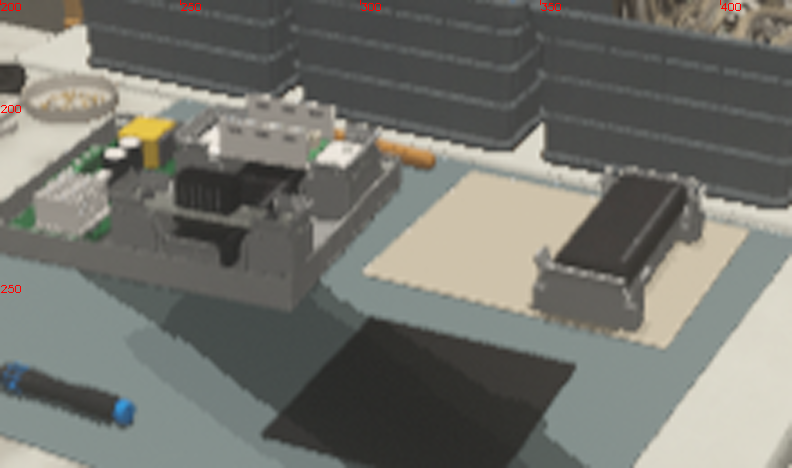

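View pics/t27.png

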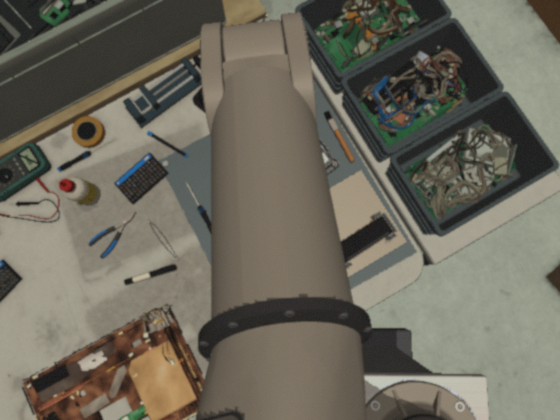

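Run:
```python
from h import *
c=load('w27.png')
P=lambda x,y,z: onz(c,170+x/2.4-.5,10+y/2.4-.5,z)[:2]
a,b=P(249,285,35),P(250,503,35);print('bar',(a+b)/2,np.linalg.norm(a-b),np.degrees(np.arctan2(*(a-b)[::-1])))
for nm,(p,q) in {'holesL':((482,284),(468,508)),'holesR':((538,287),(521,508))}.items():
  a,b=P(*p,34),P(*q,34);print(nm,(a+b)/2,np.linalg.norm(a-b))
# original
c=load('w1.png');P=lambda x,y,z: onz(c,195+x/4.2-.5,90+y/4.2-.5,z)[:2]
for p,q in [((545,140),(529,536)),((648,141),(628,537))]:
  a,b=P(*p,34),P(*q,34);print('orig',(a+b)/2,np.linalg.norm(a-b))
crop('w27.png',330,90,110,150,5,'w27b.png')
# screws: unit moved?
```

```text
bar [605.1978967  319.40209305] 88.57306429163964 36.73080770189742
holesL [660.19269919 245.06101449] 93.82946410968185
holesR [674.46603435 225.68177413] 94.04283352753085
orig [657.54728474 246.9509802 ] 92.9491999092433
orig [671.87954894 227.83760656] 93.7880003849681
```

View pics/w27b.png

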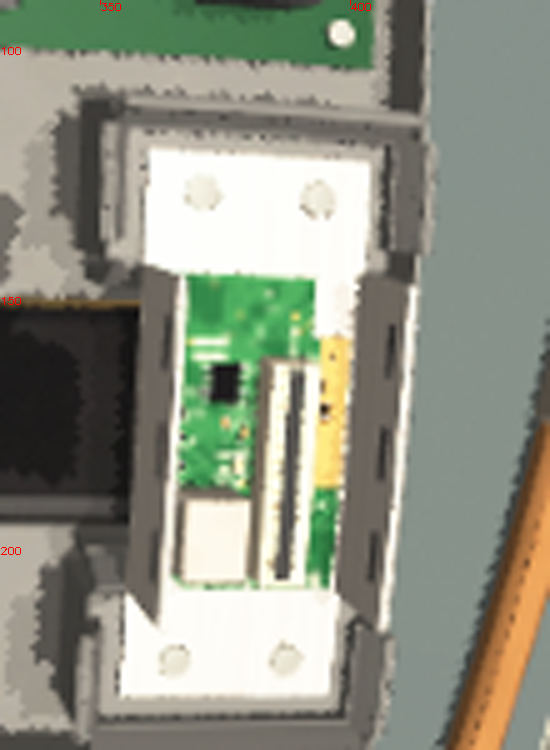

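Run:
```python
from h import *
c=load('w27.png')
P=lambda x,y,z: onz(c,170+x/2.4-.5,10+y/2.4-.5,z)[:2]
print(P(159,59,22),P(166,541,22))
print(P(177,77,24),P(176,197,24))
c=load('w1.png');Q=lambda x,y,z: onz(c,180+x/2.6-.5,15+y/2.6-.5,z)[:2]
print(Q(38,48,22),Q(53,562,22)); print(Q(60,66,24),Q(60,192,24))
c=load('w24.png');P=lambda x,y,z: onz(c,160+x/2.7-.5,80+y/2.7-.5,z)[:2]
for z in (34,37):
  for p,q in [((273,199),(277,524)),((364,199),(359,524))]:
    a,b=P(*p,z),P(*q,z);print('carr24',z,(a+b)/2,np.linalg.norm(a-b))
c=load('w6.png');P=lambda x,y,z: onz(c,x,y,z)[:2]
for p,q in [((259,152.5),(261,286)),((297,152.5),(295,285))]:
    a,b=P(*p,34),P(*q,34);print('carr6',(a+b)/2,np.linalg.norm(a-b))
```

```text
[694.49453322 431.343719  ] [530.00332875 309.59077201]
[692.13818    420.14606506] [651.83624551 390.62752815]
[694.34594712 431.35746226] [529.44925709 309.01613258]
[692.96441094 418.7711204 ] [653.34773034 389.06049807]
carr24 34 [659.52466508 245.11975991] 93.953922704536
carr24 34 [673.73525705 225.98926365] 93.95034114180432
carr24 37 [660.38794867 245.5619638 ] 92.71958534063198
carr24 37 [674.41184631 226.68279804] 92.71605083135556
carr6 [657.17937043 246.29529421] 95.33285439465413
carr6 [672.01976168 227.0575536 ] 94.48644204303687
```

```bash
python3 - <<'E'
from h import *
goal(604.1,320,34.6,-53.45)
E
python3 -m handwheel '[[[0,0,0,-3,-8,20,55],[0,0,0,-5,-14,60,55],[0,0,0,-5,-14,100,55],[0,0,0,-5,-14,135,55],[0,0,0,-5,-14,152,55],[0,0,0,-5,-14,160,55],[0,0,0,-5,-14,164,55],[0,0,0,-5,-14,164,55],[0,0,0,-5,-14,164,55]]]'
```

```text
turn [ 0.003 -0.     0.   ] shift [ -4.7 -14.8 163.5] rows 3.3
clock: 40.5
tcp_pos: [604.7, 320.2, 36.7]
ee_rot: [0.893, -0.45, 0.0, -0.0]
ft_force: [0.0, 0.5, -0.6]
grip_width: 46.8
```

```bash
python3 -m handwheel '[[[0,0,0,0,0,1,25],[0,0,0,0,0,1,0],[0,0,0,0,0,1,0],[0,0,0,0,0,1,0],[0,0,0,0,0,1,0],[0,0,0,0,0,1,0]]]' 30
python3 -m handwheel '[[[0,0,0,-0.5,0,0,0],[0,0,0,-1,0,0.3,0],[0,0,0,-1.7,0,0.6,0],[0,0,0,-1.7,0,0.6,0],[0,0,0,-1.7,0,0.6,0]]]'
```

```text
clock: 41.1
tcp_pos: [604.2, 320.2, 35.0]
ee_rot: [0.893, -0.45, -0.0, -0.0]
ft_force: [-1.5, 0.4, 7.1]
grip_width: 19.4
clock: 41.6
tcp_pos: [604.2, 320.3, 35.1]
ee_rot: [0.893, -0.45, 0.001, -0.0]
ft_force: [0.3, -5.4, 12.2]
grip_width: 19.1
```

```bash
python3 -m handwheel '[[[0,0,0,0,0,-1.5,0],[0,0,0,0,0,-3,0],[0,0,0,0,0,-3,0],[0,0,0,0,0,-3,0]]]'
python3 -m handwheel '[[[0,0,0,0,0,1,0],[0,0,0,0,0,2,0],[0,0,0,0,0,3,0],[0,0,0,0,0,3.6,0],[0,0,0,0,0,3.6,0]]]'
```

```text
clock: 42.0
tcp_pos: [602.8, 321.4, 36.6]
ee_rot: [0.893, -0.45, -0.0, 0.0]
ft_force: [0.0, 0.3, -2.2]
grip_width: 19.6
clock: 42.5
tcp_pos: [602.9, 321.3, 35.0]
ee_rot: [0.893, -0.45, -0.001, -0.0]
ft_force: [-14.1, -3.6, 32.9]
grip_width: 19.3
```

```bash
python3 -m handwheel '[[[0,0,0,0,0,-1.5,10],[0,0,0,0,0,-1.5,55],[0,0,0,0,0,-1.5,55],[0,0,0,0,0,-1.5,55],[0,0,0,0,0,-20,55],[0,0,0,0,0,-50,75],[0,0,0,0,0,-70,75],[0,0,0,0,0,-70,75]]]'
python3 - <<'E'
from h import *
st();goal(667.2,237.3,95,-53.45)
E
```

```text
clock: 43.3
tcp_pos: [604.7, 321.6, 107.2]
ee_rot: [0.893, -0.45, 0.001, -0.002]
ft_force: [-0.3, -1.0, 0.3]
grip_width: 64.1
t 43.30 [604.7 321.6 107.2] yaw -53.48 tilt [ 0.    -0.004 -1.   ] F [-0.3 -1.   0.3] w 64.1 q7 -1.01
turn [-0.004 -0.    -0.001] shift [105.    0.   12.3] rows 2.1
```

```bash
python3 -m handwheel '[[[0,0,0,25,0,0,75],[0,0,0,65,0,0,75],[0,0,0,95,0,6,75],[0,0,0,105,0,12,75],[0,0,0,105,0,12,75],[0,0,0,105,0,12,75]]]'
python3 - <<'E'
from h import *
st();goal(667.2,237.3,39.5,-53.45); snap('wrist','w28.png'); crop('w28.png',130,60,260,230,2.6,'w28a.png')
E
```

```text
clock: 43.9
tcp_pos: [664.9, 237.9, 91.1]
ee_rot: [0.893, -0.45, -0.001, 0.0]
ft_force: [0.8, 0.4, 0.1]
grip_width: 64.2
t 43.90 [664.9 237.9  91.1] yaw -53.43 tilt [-0.001  0.001 -1.   ] F [0.8 0.4 0.1] w 64.2 q7 -0.86
turn [0.001 0.001 0.   ] shift [ 1.9 -1.5 51.6] rows 1.0
```

View pics/w28a.png

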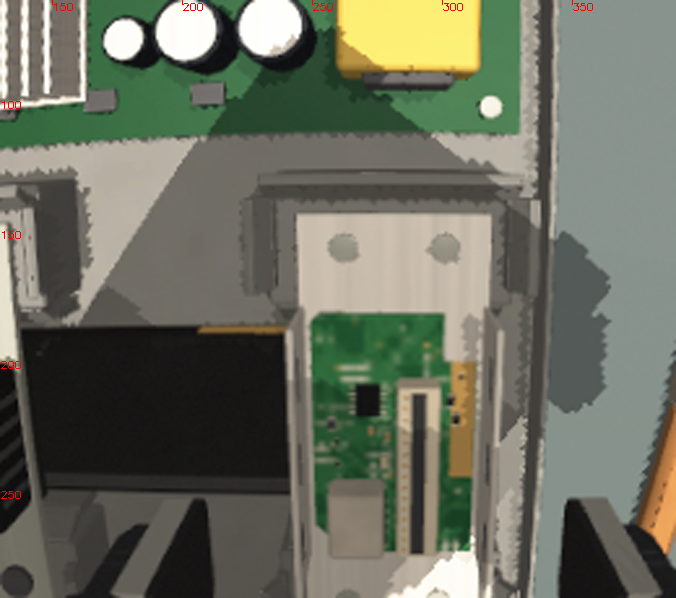

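```bash
python3 -m handwheel '[[[0,0,0,1,-0.7,20,75],[0,0,0,1,-0.7,38,75],[0,0,0,1,-0.7,46,75],[0,0,0,1,-0.7,50,75],[0,0,0,1,-0.7,51,75],[0,0,0,1,-0.7,51,75],[0,0,0,1,-0.7,51,75]]]'
python3 -m handwheel '[[[0,0,0,0,0,0,50],[0,0,0,0,0,0,0],[0,0,0,0,0,0,0],[0,0,0,0,0,0,0],[0,0,0,0,0,0,0],[0,0,0,0,0,0,0]]]' 30
```

```text
clock: 44.65
tcp_pos: [667.0, 236.5, 40.7]
ee_rot: [0.893, -0.45, 0.0, 0.0]
ft_force: [-0.1, 0.1, 0.2]
grip_width: 63.8
clock: 45.25
tcp_pos: [666.9, 236.6, 40.7]
ee_rot: [0.893, -0.45, -0.0, 0.0]
ft_force: [-1.1, 0.3, 5.4]
grip_width: 45.4
```

```bash
python3 -m handwheel '[[[0,0,0,0,0,-1.5,0],[0,0,0,-0.5,0,-2,0],[0,0,0,-1,0,-2,0],[0,0,0,-1.8,0,-2,0],[0,0,0,-1.8,0,-2,0],[0,0,0,-1.8,0,-2,0],[0,0,0,-1.8,0,-1,0],[0,0,0,-1.8,0,0,0],[0,0,0,-1.8,0,0.6,0],[0,0,0,-1.8,0,0.6,0]]]'
```

```text
clock: 46.25
tcp_pos: [665.6, 238.0, 40.6]
ee_rot: [0.893, -0.45, -0.0, -0.0]
ft_force: [-8.2, 0.4, 18.2]
grip_width: 45.3
```

Back down at the same height (40.6 vs 40.7). Release, retreat clear, and check.

```bash
python3 -m handwheel '[[[0,0,0,0,0,-0.6,30],[0,0,0,0,0,-1,75],[0,0,0,0,0,-1,75],[0,0,0,0,0,-1,75],[0,0,0,0,0,-20,75],[0,0,0,0,0,-60,75],[0,0,0,-20,10,-100,75],[0,0,0,-50,30,-140,100],[0,0,0,-65,60,-160,100],[0,0,0,-65,60,-160,100],[0,0,0,-65,60,-160,100],[0,0,0,-65,60,-160,100]]]'
python3 - <<'E'
from h import *
st(); snap('wrist','w29.png'); crop('w29.png',160,0,240,230,2.6,'w29a.png'); snap('scene','s29.png'); crop('s29.png',170,150,260,170,3,'s29a.png')
E
```

```text
clock: 47.45
tcp_pos: [579.2, 254.6, 199.8]
ee_rot: [0.893, -0.45, -0.0, 0.0]
ft_force: [0.9, 0.2, 0.0]
grip_width: 85.2
t 47.45 [579.2 254.6 199.8] yaw -53.46 tilt [-0.  0. -1.] F [0.9 0.2 0. ] w 85.2 q7 -1.00
```

View pics/w29a.png

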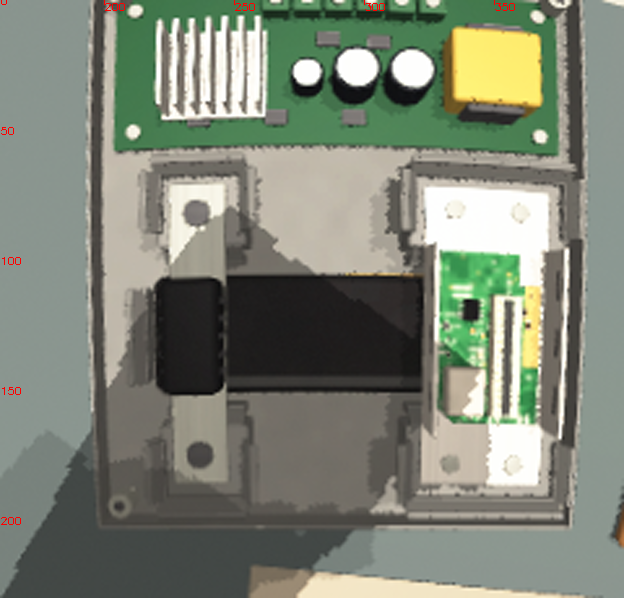

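View pics/s29a.png

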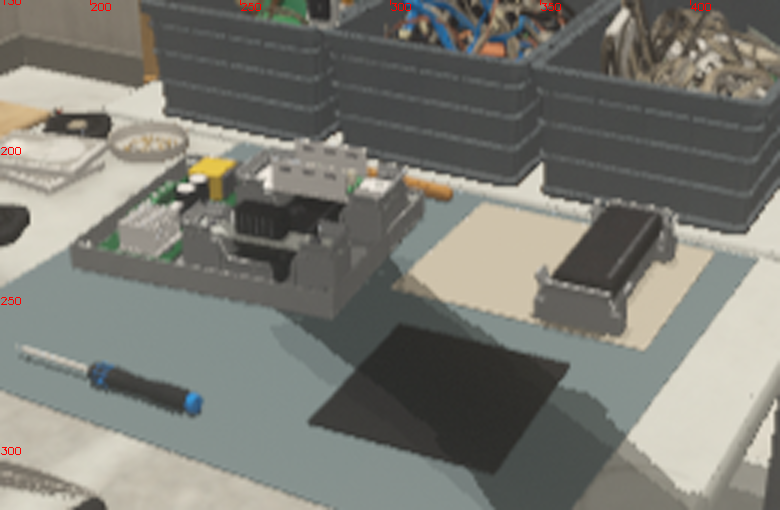

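View pics/w29.png

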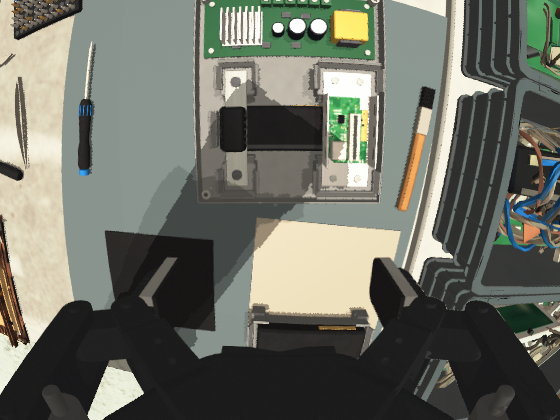

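Run:
```python
from h import *
c=load('w29.png')
P=lambda x,y,z: onz(c,160+x/2.6-.5,y/2.6-.5,z)[:2]
a,b=P(197,212,35),P(200,455,35);print('bar',(a+b)/2,np.linalg.norm(a-b),np.degrees(np.arctan2(*(a-b)[::-1])))
m=[]
for p,q in [((456,209),(450,464)),((520,212),(513,465))]:
  a,b=P(*p,34),P(*q,34);m.append((a+b)/2);print((a+b)/2,np.linalg.norm(a-b),np.degrees(np.arctan2(*(a-b)[::-1])))
print('car',np.mean(m,0),'orig',(664.7,237.4)); st()
```

```text
bar [604.16440638 321.22216224] 89.11105102232608 36.451291782818366
[658.81003601 246.24898854] 94.34480301980854 36.44467007404596
[673.19336036 226.97606219] 94.61994138317971 36.72232506819353
car [666.00169819 236.61252536] orig (664.7, 237.4)
t 47.55 [579.3 254.1 199.1] yaw -53.50 tilt [ 0.     0.002 -1.   ] F [-0.4 -0.2  0.3] w 85.4 q7 -1.00
```

```bash
python3 -c "
from h import *
order.hand_in(); st()"
```

```text
the job is handed in; nothing more can be done
the job is handed in; nothing more can be done
```

The battery swap is done in the order asked, and I handed the job in at about 47.6 s with the gripper open and clear of everything. I never saw either pack or seat in direct side view at close range. "Fully down" rests on contact heights and the size each part appears in the images.

- **Sequence:** I set the bar and carrier on the foam, seated the flat pack in the charger, then seated the charged pack in the bay. After that I put the carrier back, then the bar.
- **Re-centring:** My first re-seating of the bar and carrier was about 2.5–3 mm off the starting positions. I re-gripped each, lifted it slightly, moved it about 1.7 mm and set it down again.
- **Bar and carrier:** In the last picture both lie inside their seat lips, aligned with the unit. They measure about 1.5–1.8 mm from where they started, within the play. Both stopped at the same height as before I moved them.
- **Packs:** The flat pack measured about 1 mm from the charger centre. The charged pack lies in the bay at the same apparent height as the flat one did.
- **Disagreement:** When lowered, both packs made contact 1–2 mm higher than I had calculated. The images after release fit seated heights for both.
- **Screwdriver and brush:** I never touched them, and they appear unmoved in the pictures.
- **Forces:** The highest force I read was about 36 N at the wrist, when seating the flat pack; the limit is 120 N.

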